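Hang the drained U-tubes on the stand for weighing

TASK

The two glass U-tubes have drained in the dark grey tray: hang them on the tube stand ready for weighing, the wider one in the wider pair of notched brackets and the narrower one in the narrower pair. Each must hang upright, bend down, with both side arms lying in their notches, still and let go. They are glass, so never knock or press them hard against anything, and leave the other glassware and the spatula standing or lying where they are.

Things in the scene. Friction and masses are not known exactly. Their poses are not given: they have to be found in the camera images.
- wide_tube_mid (a point): Wider glass U-tube, loose, 95 g. Point midway between its limbs, 40 mm below the side arms' axis, near its centre of mass. z: up the limbs to the open end; y: along the side arms; x: square to the U, down while lying. White stoppers. Limbs 16 mm thick, 60 mm over both, straight to 35 mm below this point; bend ends 65 mm below, stopper tops 65 mm above. Arms 9 mm thick, 160 mm tip to tip. Half-turn symmetric.
- narrow_tube_mid (a point): Narrower glass U-tube, loose, 80 g. Point midway between its limbs, 40 mm below the side arms' axis, near its centre of mass. z: up the limbs to the open end; y: along the side arms; x: square to the U, down while lying. White stoppers. Limbs 16 mm thick, 48 mm over both, straight to 35 mm below this point; bend ends 65 mm below, stopper tops 65 mm above. Arms 9 mm thick, 120 mm tip to tip. Half-turn symmetric.
- wide_place (a point): Point on the stand midway between the two notches of the wider pair, at the axis height of a seated side arm (150 mm above the bench). y: along the notch line; -x: open front; z: up. Brackets 8 mm thick, 136 mm between centres, V notch 90 degrees, 28 mm wide; held by a cross-bar 55 mm behind and 14 mm below; nothing else under them down to the base plate's top (-138 mm). Takes the wider tube.
- narrow_place (a point): Point on the stand midway between the two notches of the narrower pair, at the axis height of a seated side arm (150 mm above the bench). y: along the notch line; -x: open front; z: up. Brackets 8 mm thick, 98 mm between centres, V notch 90 degrees, 28 mm wide; held by a cross-bar 55 mm behind and 14 mm below; nothing else under them down to the base plate's top (-138 mm). Takes the narrower tube.
- tray: Dark grey draining tray, fixed, 346 mm (y) by 83 mm (x), 56 mm high, walls and floor 4 mm; origin under its centre. The tubes lie side by side in it, bend on the floor at the near (-x) side, limbs propped on the far (+x) rim, open end sloping up 40 degrees over the rim, side arms and stoppers outside it. Bench top is at z = 0.
- stand: Tube stand, fixed: grey base plate 330 mm (y) by 125 mm (x), 12 mm thick; at the back (+x) two steel rods, 235 mm high, and a cross-bar in green boss heads; four notched brackets reach forward. Origin on the bench below the notch line. Wider pair centred 70 mm to -y, narrower 90 mm to +y.
- weighing_bottle_mid (a point): small lidded glass weighing bottle, 28 mm across, 45 mm high, standing in the tray between the two tubes; point at its centre, half-way up. Bystander.
- reagent_bottle_mid (a point): amber glass bottle, 64 mm across, 155 mm high, on the bench in front of the tray; point at its centre, half-way up. Bystander.
- flask_mid (a point): conical glass flask, 72 mm across its foot, 100 mm high, in front of the tray; point at its centre, half-way up. Bystander.
- wash_bottle_mid (a point): white wash bottle with blue cap and bent spout, 64 mm across, 180 mm high, behind the stand; point at its centre, half-way up. Bystander.
- small_beaker_mid (a point): glass beaker, 48 mm across, 55 mm high, on the bench in front of the stand; point at its centre, half-way up. Bystander.
- large_beaker_mid (a point): glass beaker, 71 mm across, 85 mm high, on the bench near the robot; point at its centre, half-way up. Bystander.
- spatula: thin steel laboratory spatula, 190 mm long, lying on the bench at the far left. Bystander.
Things that resemble listed ones, but are neither listed nor needed, are in the scene too. What is shaped like the part that bears narrow_tube_mid but blue is not meant.

How it is judged:
At the end, for the whole second after the job is handed in: Each tube hangs in its own pair of notches, seated at notch height (mid point 35 to 46 mm below), mid point within 12 mm of the pair's middle along and across, limbs within 0.2 rad of upright, bend down, side arms within 0.1 rad of the notch line, at rest, robot touching nothing (x of wide_tube_mid in the frame of wide_place between -0.012 and 0.012 m and y of wide_tube_mid in the frame of wide_place between -0.012 and 0.012 m and z of wide_tube_mid in the frame of wide_place between -0.046 and -0.035 m and angle between each of wide_tube_mid, narrow_tube_mid's own z axis and vertical below 0.2 rad and angle between the y axis of wide_tube_mid and the y axis of wide_place, either way round below 0.1 rad and linear speed of each of wide_tube, narrow_tube below 0.05 m/s and angular speed of each of wide_tube, narrow_tube below 0.5 rad/s and x of narrow_tube_mid in the frame of narrow_place between -0.012 and 0.012 m and y of narrow_tube_mid in the frame of narrow_place between -0.012 and 0.012 m and z of narrow_tube_mid in the frame of narrow_place between -0.046 and -0.035 m and angle between the y axis of narrow_tube_mid and the y axis of narrow_place, either way round below 0.1 rad).
It fails at once if a bystander is pushed more than 30 mm from its place or knocked over (distance of any of weighing_bottle_mid, reagent_bottle_mid, flask_mid, wash_bottle_mid, small_beaker_mid, large_beaker_mid, spatula from where it was at the start of the episode above 0.03 m or angle between any of weighing_bottle_mid, reagent_bottle_mid, flask_mid, wash_bottle_mid, small_beaker_mid, large_beaker_mid's own z axis and vertical above 0.6 rad).
It fails at once if a glass tube is knocked or pressed against the tray, the stand or the bench with more than 30 N (contact force between any of wide_tube, narrow_tube and tray above 30 N or contact force between any of wide_tube, narrow_tube and stand above 30 N or contact force between any of wide_tube, narrow_tube and table above 30 N).
It also fails if it takes over 66 s, if anything falls off the work surface, if the arm or the gripper's body presses on something with over 40 N, if the wrist force passes 120 N, or if a joint passes its speed limit or range.

ROBOT

A 6-joint arm with a two-finger parallel gripper is mounted at the origin on the work surface. World frame = base frame: x ahead of the robot, y to its left, z up, the work surface at z = 0. Lengths are in m, angles in rad, forces in N, time in s.
With the tool pointing down it reaches from about 0.35 to 0.775 m from the base axis. Payload 7.3 kg.
Tool frame: the origin (TCP) lies between the finger pads; the fingertips stand 14 mm ahead of it and the grasp point (between the pads) lies 5 mm behind it; z points along the fingers, y is the direction in which the jaws open and shut (so a half turn about z gives the same grasp; the last joint's range is limited). The gripper opens to 92 mm and grips with 3 to 60 N. Pads are 19 mm wide; open, the fingers measure 130 mm over their backs; the gripper's body (75 mm by 190 mm) begins 47 mm behind the grasp point.
Start: joints at [1.094, 0.342, 1.524, -0, 1.275, -0.146], TCP at [0.171, 0.497, 0.241] pointing down, gripper open.
Joint ranges: [-2.53, 2.53], [-0.77, 2.02], [0.04, 2.7], [-1, 4.14], [0.28, 2.66], [-3.11, 3.11]. Speed limits (rad/s): [2.57, 2.57, 3.14, 3.14, 3.14, 3.14].

INTERFACE

Orientations are given as [roll, pitch, yaw] about the fixed x, y, z axes, in that order (R = Rz(yaw) Ry(pitch) Rx(roll)).
In Python, from cell import robot gives the robot as it stands.
- The arm moves only by the shell command python3 -m creep 'ROWS' [FORCE]. ROWS is JSON, a list that holds one entry, the list of rows, each a list of 7 numbers: the shift along the tool's x, y, z in cm, then the turn, a rotation vector about the tool's x, y, z in degrees, then the gripper command: -1 is shut, 1 is fully open, values between are in proportion. In form: [[[tx, ty, tz, wx, wy, wz, gripper], ...]]. A call has 1 to 8 rows; each row is the pose to reach, as a shift and turn from the pose measured when the call began, along the tool's axes at that moment; what a row does not reach only later rows make up. A row lasts 1/10 s, in which the tool goes at most 50 mm and 8.59 degrees, less where a joint would pass 70% of its speed; a pose out of reach is approached as far as the arm can. A call with a gripper value outside its range is refused whole. The fingers move at their own pace and stop on an object; FORCE is the grip in N (left out, the last holds). Time passes only in rows, so rows that repeat a pose let the fingers close. It gives the time, the measured TCP pose, the force and the opening at its end, in the units of the state.
- robot.observe(): the state, without advancing time (a new reading comes with each control period).
- robot.read_camera(name): name is "scene" or "top" or "wrist"; returns the picture (384x512x3 uint8, red, green, blue); there is no depth.
- robot.camera_params(name): a dict with "camera_matrix" (3x3 intrinsics, pixels), "R" (3x3) and "t" (3): a world point X has camera coordinates R X + t. Camera axes: x right, y down, z forward; pixel columns grow to the right and rows downward; lengths in m; the calibration is good to about 2 mm. The wrist camera is an equidistant fisheye: a pixel r from the principal point sees the ray r / f radians off the axis. A picture is of the moment at which its call begins: read the wrist's pose just before it. camera_params takes no time and is no camera call; for the wrist camera it gives the pose at the moment of the call.
- robot.hand_in(): hands the job in, once; it reports no verdict.
Trained networks look in the newest picture that a camera, given by its name, has taken for a name from the list of things; names that differ only in an ending like _2 or _b are one class to them, and where a whole thing is asked for, a point or a joint stands for the part that bears it (a point fixed in the world has none). Each returns a list of dicts, best first, with "score" (0 to 1); they miss things now and then, are a little off and sometimes report something else, mostly with a low value. They report only what shows in the picture. A call takes as long as a camera call. They do not tell look-alikes from the thing itself.
- robot.look_for(camera, label): "centre" ([x, y, z] in m, in the coordinates of the camera as it stood for that picture, good to about 4 mm: the middle of the surface that is visible of it).
- robot.masks_of(camera, label): "mask" (384x512 bool, what is visible of it).
The state is a dict: "time": time; "qpos": joint angles; "qvel": joint speeds; "joint_efforts": joint torques, N m; "tool_pos": TCP position; "tool_rot": TCP orientation; "contact_force": force on the tool from outside, world axes, zero at the start; "torque": the same for the moment, N m; "opening": finger opening in m.
Only numpy, scipy, OpenCV 4.12 (cv2) and the standard library are available. Lean on these libraries where they do the work, as an engineer would, in place of code of your own. Each camera call takes 0.05 s, during which the arm holds its last target.

## Working session

There is one attempt and no reset: what is moved stays moved. The work goes in short steps, Python scripts to look and compute and a shell command to move; the robot and the scene stay as the last step left them, time stands still between calls to the robot, and variables do not carry over. Pictures are saved under pics/ and viewed, and the job is handed in when it is done.

```bash
ls; mkdir -p pics
python3 - <<'E'
from cell import robot
import cv2
s=robot.observe();print(s)
for c in ["scene","top","wrist"]:
    p=robot.camera_params(c);im=robot.read_camera(c)
    cv2.imwrite(f"pics/{c}0.png",im[:,:,::-1])
    print(c,p)
E
```

```text
pics
{'time': 0.0, 'qpos': array([ 1.09403168e+00,  3.42685117e-01,  1.52503533e+00, -1.31349984e-05,
        1.27544864e+00, -1.45987666e-01]), 'qvel': array([ 0.00160388,  0.00137717, -0.00025273, -0.00135879, -0.00116128,
        0.00044725]), 'joint_efforts': array([ 5.87968734e-04, -4.31235480e+01, -2.44225377e+01,  7.18339370e-02,
        5.57885470e-02, -1.25299903e-04]), 'tool_pos': array([0.17029441, 0.49617913, 0.2400581 ]), 'tool_rot': array([-3.14003116e+00, -2.16897496e-04,  2.81081934e+00]), 'contact_force': array([-0.41948936, -0.93173189, -0.43096181]), 'torque': array([-0.02468089, -0.07249041,  0.00343713]), 'opening': 0.09164481506558644}
scene {'camera_matrix': array([[494.25556285,   0.        , 263.2546116 ],
       [  0.        , 494.25556285, 192.76879645],
       [  0.        ,   0.        ,   1.        ]]), 'R': array([[ 0.80376713,  0.59459824,  0.02028147],
       [ 0.329766  , -0.4168798 , -0.84703342],
       [-0.49518965,  0.68750576, -0.53115256]]), 't': array([-0.49889538, -0.06484952,  1.68157293])}
top {'camera_matrix': array([[481.80573701,   0.        , 261.09128152],
       [  0.        , 481.80573701, 191.44106896],
       [  0.        ,   0.        ,   1.        ]]), 'R': array([[-0.08122053, -0.99668196,  0.00532024],
       [-0.97664526,  0.07852015, -0.19999657],
       [ 0.19891522, -0.02143981, -0.97978215]]), 't': array([0.10223911, 0.56952453, 1.17002916])}
wrist {'camera_matrix': array([[297.31863964,   0.        , 250.05997796],
       [  0.        , 297.31863964, 192.51824171],
       [  0.        ,   0.        ,   1.        ]]), 'R': array([[ 3.23333313e-01,  9.46285104e-01,  2.65329765e-04],
       [ 9.06394687e-01, -3.09783804e-01,  2.87197958e-01],
       [ 2.71853345e-01, -9.26201738e-02, -9.57871214e-01]]), 't': array([-0.52455539, -0.03581188,  0.39069108])}
```

View pics/scene0.png

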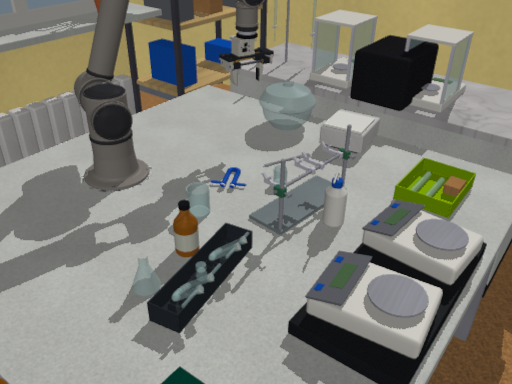

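View pics/top0.png

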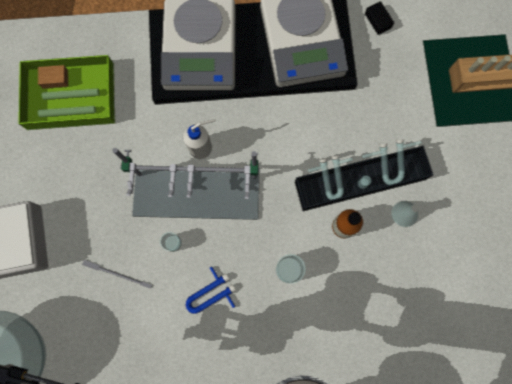

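View pics/wrist0.png

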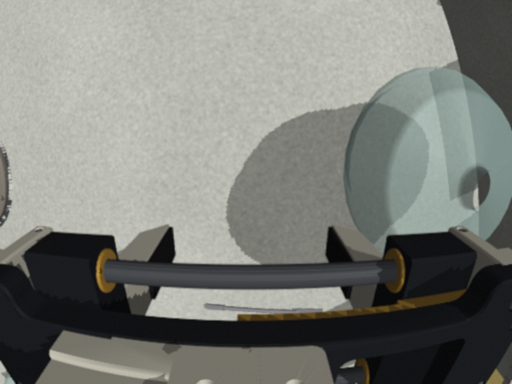

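```bash
cat > h.py <<'E'
from cell import robot
import numpy as np, cv2
from scipy.spatial.transform import Rotation as Ro
def ray(cam,px,P=None):
    P=P or robot.camera_params(cam);K=P['camera_matrix']
    d=np.array([(px[0]-K[0,2])/K[0,0],(px[1]-K[1,2])/K[1,1],1.])
    if cam=='wrist':
        r=np.hypot(d[0],d[1]);d=np.array([d[0]/r*np.sin(r),d[1]/r*np.sin(r),np.cos(r)]) if r>1e-9 else d
    return -P['R'].T@P['t'],P['R'].T@d
def onz(cam,px,z,P=None):
    o,d=ray(cam,px,P);return o+d*(z-o[2])/d[2]
def proj(cam,X,P=None):
    P=P or robot.camera_params(cam);K=P['camera_matrix'];c=P['R']@np.asarray(X)+P['t']
    if cam=='wrist':
        t=np.arctan2(np.hypot(c[0],c[1]),c[2]);u=c[:2]/np.hypot(c[0],c[1])*t
    else: u=c[:2]/c[2]
    return np.array([K[0,0]*u[0]+K[0,2],K[1,1]*u[1]+K[1,2]])
def toW(cam,c,P=None):
    P=P or robot.camera_params(cam);return P['R'].T@(np.asarray(c)-P['t'])
E
python3 - <<'E'
from h import *
im=cv2.imread('pics/top0.png')
a=cv2.resize(im[125:220,280:440],None,fx=5,fy=5,interpolation=cv2.INTER_CUBIC);cv2.imwrite('pics/t1.png',a)
b=cv2.resize(im[140:260,115:275],None,fx=5,fy=5,interpolation=cv2.INTER_CUBIC);cv2.imwrite('pics/t2.png',b)
im=cv2.imread('pics/scene0.png')
cv2.imwrite('pics/s1.png',cv2.resize(im[110:330,130:360],None,fx=3.4,fy=2.7,interpolation=cv2.INTER_CUBIC))
robot.read_camera('top');robot.read_camera('scene')
for c in ['top','scene']:
  for l in ['tray','stand','wide_tube_mid','narrow_tube_mid','weighing_bottle_mid','reagent_bottle_mid','flask_mid','wash_bottle_mid','small_beaker_mid','large_beaker_mid']:
    print(c,l,[(round(r['score'],2),toW(c,r['centre']).round(3).tolist()) for r in robot.look_for(c,l)][:3])
print(robot.observe()['time'])
E
```

```text
top tray [(0.9, [0.601, -0.214, 0.004]), (0.36, [0.583, -0.214, 0.049])]
top stand [(0.9, [0.595, 0.226, 0.012])]
top wide_tube_mid [(0.73, [0.639, -0.293, 0.065]), (0.33, [0.607, -0.133, 0.064])]
top narrow_tube_mid [(0.92, [0.327, 0.202, 0.013]), (0.58, [0.609, -0.134, 0.064]), (0.44, [0.707, 0.207, 0.111])]
top weighing_bottle_mid []
top reagent_bottle_mid [(0.56, [0.47, -0.143, 0.103])]
top flask_mid [(0.68, [0.489, -0.307, 0.03])]
top wash_bottle_mid []
top small_beaker_mid [(0.73, [0.471, 0.292, 0.019])]
top large_beaker_mid [(0.84, [0.381, -0.005, 0.006])]
scene tray [(0.68, [0.596, -0.249, 0.025])]
scene stand [(0.85, [0.615, 0.205, 0.016])]
scene wide_tube_mid [(0.78, [0.644, -0.294, 0.065]), (0.63, [0.393, -0.004, 0.057])]
scene narrow_tube_mid [(0.82, [0.611, -0.145, 0.063]), (0.62, [0.333, 0.194, 0.017])]
scene weighing_bottle_mid [(0.72, [0.589, -0.221, 0.042]), (0.31, [0.73, 0.185, 0.079])]
scene reagent_bottle_mid [(0.8, [0.495, -0.166, 0.082])]
scene flask_mid []
scene wash_bottle_mid [(0.96, [0.734, 0.189, 0.079]), (0.68, [0.598, -0.246, 0.028]), (0.21, [0.614, 0.204, 0.017])]
scene small_beaker_mid [(0.6, [0.468, 0.283, 0.04])]
scene large_beaker_mid [(0.64, [0.391, -0.007, 0.056])]
1.25
```

View pics/t1.png

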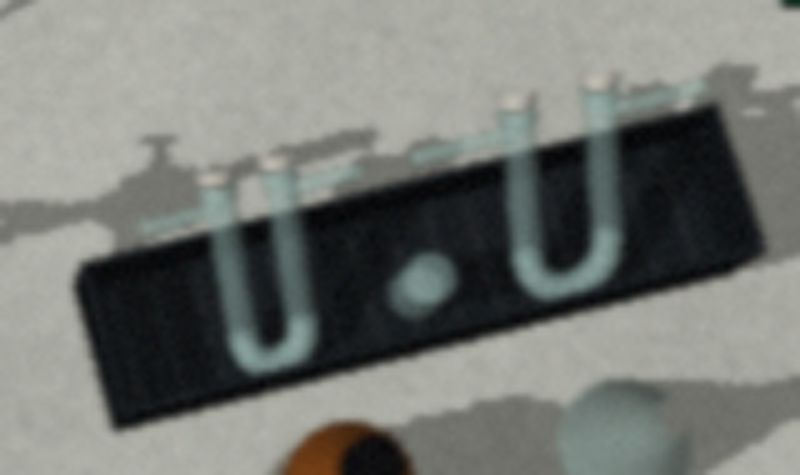

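View pics/t2.png

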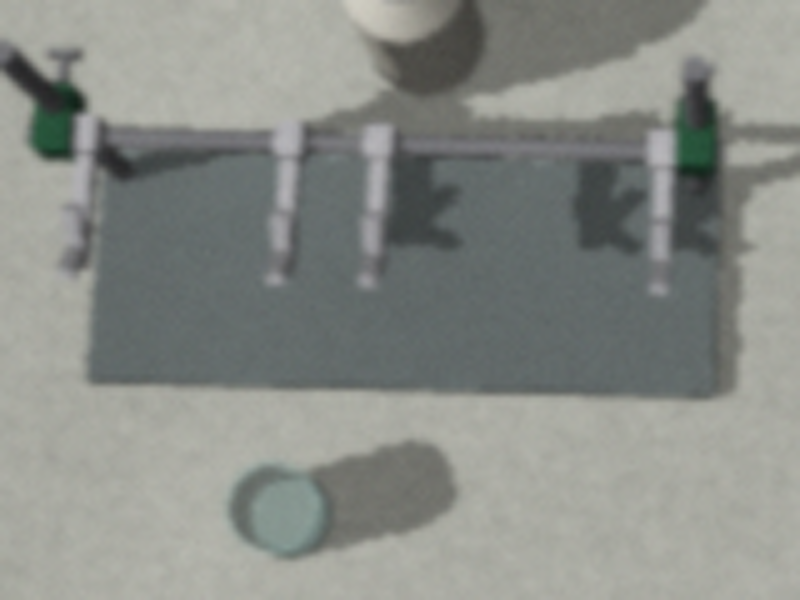

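View pics/s1.png

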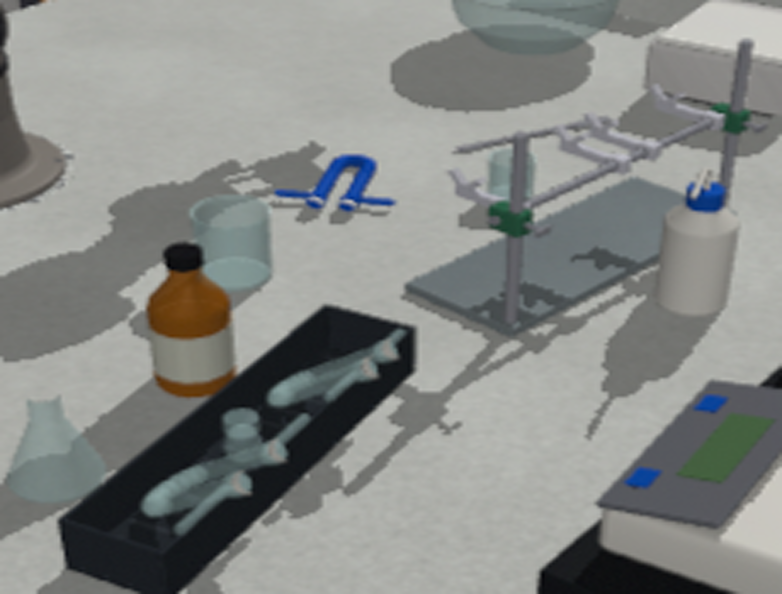

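Run:
```python
from h import *
f=lambda q,o,z:onz('top',(q[0]/5+o[0],q[1]/5+o[1]),z)*1000
O=(280-.4,125-.4)
c=[f(q,O,56) for q in [(80,265),(718,105),(765,250),(115,430)]]
for q in c:print('tray',q.round())
c=np.array(c);print('centre',c.mean(0).round(),np.linalg.norm(c[1]-c[0]),np.linalg.norm(c[2]-c[3]),np.linalg.norm(c[0]-c[3]),np.linalg.norm(c[1]-c[2]))
e=(c[0]-c[1])+(c[3]-c[2]);print('tray yaw deg (y axis)',np.degrees(np.arctan2(-e[0],e[1])))
print('narrow arms',f((142,230),O,74),f((358,170),O,74),'stop',f((218,178),O,90),f((273,161),O,90),'bend',f((268,365),O,14))
print('wide arms',f((415,158),O,74),f((707,88),O,74),'stop',f((514,101),O,90),f((599,80),O,90),'bend',f((566,290),O,14))
print('bottle lid top',f((428,278),O,49))
O=(115-.4,140-.4)
print('stand plate',[f(q,O,12).round() for q in [(88,382),(715,397)]])
print('bracket tips',[f(q,O,160).round() for q in [(72,265),(278,280),(370,284),(659,290)]])
print('crossbar',[f(q,O,136).round() for q in [(88,130),(290,135),(380,140),(660,150)]])
```

```text
tray [-12102.   5428.  56000.]
tray [-14767.  20875.  56000.]
tray [-11178.  21449.  56000.]
tray [-8156.  5859. 56000.]
centre [-11551.  13403.  56000.] 15675.31303313633 15880.58703500825 3969.34471586575 3634.9239405555977
tray yaw deg (y axis) -169.61632974860896
narrow arms [-17148.83284169   9215.78126672  74000.        ] [-18532.09776236  16149.95796753  74000.        ] stop [-22793.87529724  14320.3118003   90000.        ] [-23294.07387818  16487.31565027  90000.        ] bend [-1930.27146177  2283.68586092 14000.        ]
wide arms [-18776.12911064  17977.56866641  74000.        ] [-20312.85062891  27448.50040555  74000.        ] stop [-24928.75050754  25988.21412422  90000.        ] [-25503.34340363  29364.36377021  90000.        ] bend [-2212.36897219  3942.78980979 14000.        ]
bottle lid top [-9674.95836945 11779.28438724 49000.        ]
stand plate [array([-1519., -2617., 12000.]), array([-1225.,   188., 12000.])]
bracket tips [array([-35053., -40665., 160000.]), array([-32920., -26941., 160000.]), array([-32152., -20810., 160000.]), array([-30190.,  -1526., 160000.])]
crossbar [array([-37575., -33375., 136000.]), array([-36349., -21795., 136000.]), array([-35638., -16644., 136000.]), array([-33757.,   -609., 136000.])]
```

Run:
```python
from h import *
f=lambda q,o,z:(onz('top',(q[0]/5+o[0],q[1]/5+o[1]),z/1000)*1000).round(1)
O=(280-.4,125-.4)
c=[f(q,O,56) for q in [(80,265),(718,105),(765,250),(115,430)]]
for q in c:print('tray',q.round())
c=np.array(c);print('centre',c.mean(0).round(),np.linalg.norm(c[1]-c[0]),np.linalg.norm(c[2]-c[3]),np.linalg.norm(c[0]-c[3]),np.linalg.norm(c[1]-c[2]))
e=(c[0]-c[1])+(c[3]-c[2]);print('tray yaw deg (y axis)',np.degrees(np.arctan2(-e[0],e[1])))
for n,a in [('narrow',[(142,230,74),(358,170,74),(218,178,90),(273,161,90),(268,365,14)]),('wide',[(415,158,74),(707,88,74),(514,101,90),(599,80,90),(566,290,14)])]:
    p=np.array([f(q[:2],O,q[2]) for q in a]);print(n,p.tolist())
    d=p[0]-p[1];print(' arm len',np.linalg.norm(d),'yaw',np.degrees(np.arctan2(-d[0],d[1])),'arm mid',(p[0]+p[1])/2,'stop mid',(p[2]+p[3])/2,np.linalg.norm(p[2]-p[3]))
print('bottle lid top',f((428,278),O,49))
O=(115-.4,140-.4)
print('stand plate',[f(q,O,12).round() for q in [(88,382),(715,397)]])
print('bracket tips',[f(q,O,160).round() for q in [(72,265),(278,280),(370,284),(659,290)]])
print('crossbar',[f(q,O,136).round() for q in [(88,130),(290,135),(380,140),(660,150)]])
```

```text
tray [605. -35.  56.]
tray [ 664. -375.   56.]
tray [ 585. -388.   56.]
tray [518. -45.  56.]
centre [ 593. -211.   56.] 344.71734798237236 349.19062129444427 87.3183256825279 79.89974968671677
tray yaw deg (y axis) 10.386827303108824
narrow [[616.7, -66.6, 74.0], [639.3, -179.7, 74.0], [636.6, -105.4, 90.0], [643.2, -134.0, 90.0], [553.0, -133.0, 14.0]]
 arm len 115.33590074213664 yaw 11.300189950816483 arm mid [ 628.   -123.15   74.  ] stop mid [ 639.9 -119.7   90. ] 29.351660941077935
wide [[643.3, -209.4, 74.0], [668.3, -363.8, 74.0], [664.8, -259.2, 90.0], [672.3, -303.7, 90.0], [580.6, -295.2, 14.0]]
 arm len 156.41086918753442 yaw 9.19734466700319 arm mid [ 655.8 -286.6   74. ] stop mid [ 668.55 -281.45   90.  ] 45.1275968781853
bottle lid top [ 585.6 -214.4   49. ]
stand plate [array([547., 396.,  12.]), array([513.,  70.,  12.])]
bracket tips [array([577., 365., 160.]), array([562., 270., 160.]), array([557., 227., 160.]), array([543.,  93., 160.])]
crossbar [array([648., 361., 136.]), array([638., 265., 136.]), array([632., 222., 136.]), array([616.,  88., 136.])]
```

```bash
cat > fit.py <<'E'
from h import *
from scipy.optimize import minimize
def tube_pts(w):
    h=w/2-8; arm=80 if w==60 else 60; P=[]
    for s in np.arange(-57+h,66,2):
        for sg in (-1,1):P.append((0,sg*h,min(s,65-0),8))
    for a in np.linspace(np.pi,2*np.pi,20):P.append((0,h*np.cos(a),-57+h+h*np.sin(a),8))
    for y in np.arange(h,arm,2):
        for sg in(-1,1):P.append((0,sg*y,40,4.5))
    return np.array(P)/1000
def Rtube(yaw,tilt=40):
    t=np.radians(tilt);z=np.array([np.cos(t),0,np.sin(t)]);x=np.array([np.sin(t),0,-np.cos(t)])
    R=np.stack([x,np.cross(z,x),z],1);return Ro.from_euler('z',yaw,degrees=True).as_matrix()@R
def render(cam,P,w,pose):
    x,y,z,yaw=pose;T=tube_pts(w);W=T[:,:3]@Rtube(yaw).T+[x,y,z]
    C=W@P['R'].T+P['t'];K=P['camera_matrix'];S=4
    m=np.zeros((384*S,512*S),np.uint8)
    for c,r in zip(C,T[:,3]):
        u=(K[0,0]*c[:2]/c[2]+K[:2,2]+.5)*S
        cv2.circle(m,tuple(int(v) for v in u.round()),max(1,int(round(r*K[0,0]/c[2]*S))),255,-1)
    return cv2.resize(m,(512,384),interpolation=cv2.INTER_AREA)/255.
E
python3 - <<'E'
from fit import *
cams=['top','scene'];M={};Pm={}
for c in cams:
    im=robot.read_camera(c);Pm[c]=robot.camera_params(c)
    for l in ['wide_tube_mid','narrow_tube_mid']:
        M[c,l]=robot.masks_of(c,l)
ini={'wide_tube_mid':(60,[.6257,-.2915,.0486,9.5]),'narrow_tube_mid':(48,[.598,-.1285,.0486,10.5])}
for l,(w,p) in ini.items():
    best=[]
    for c in cams:
        b=None
        R=render(c,Pm[c],w,p)
        for m in M[c,l]:
            iou=np.minimum(R,m['mask']).sum()/np.maximum(R,m['mask']).sum();print(l,c,round(m['score'],2),m['mask'].sum(),round(iou,2))
            if b is None or iou>b[0]:b=(iou,m['mask'])
        if b and b[0]>.3:best.append((c,b[1]))
    def cost(d,cs):
        q=[p[0]+d[0]/1000,p[1]+d[1]/1000,p[2],p[3]+d[2]]
        return -sum((lambda R:np.minimum(R,m).sum()/np.maximum(R,m).sum())(render(c,Pm[c],w,q)) for c,m in cs)
    for cs in [best]+[[b] for b in best]:
        r=minimize(cost,[0,0,0],args=(cs,),method='Nelder-Mead',options=dict(initial_simplex=[[0,0,0],[5,0,0],[0,5,0],[0,0,4]],xatol=.1,fatol=.001))
        print(l,[c for c,_ in cs],r.x.round(1),-r.fun/len(cs))
E
```

```text
wide_tube_mid top 0.66 3740 0.01
wide_tube_mid top 0.56 688 0.79
wide_tube_mid scene 0.84 620 0.78
wide_tube_mid ['top', 'scene'] [-0.4  0.   0. ] 0.7900842482074759
wide_tube_mid ['top'] [0.8 0.1 0.8] 0.7946889489474599
wide_tube_mid ['scene'] [-1.   2.6 -0.4] 0.8085867719383367
narrow_tube_mid top 0.98 466 0.62
narrow_tube_mid top 0.91 543 0.0
narrow_tube_mid scene 0.91 421 0.81
narrow_tube_mid scene 0.75 46 0.0
narrow_tube_mid scene 0.72 302 0.0
narrow_tube_mid ['top', 'scene'] [-1.4 -1.7  0.2] 0.7518394321275661
narrow_tube_mid ['top'] [ 1.2 -1.7  1.5] 0.6582491202742939
narrow_tube_mid ['scene'] [-2.2 -0.   0.5] 0.8676043572399672
```

```bash
cat >> h.py <<'E'
def Rtool(yaw,phi):
    a,p=np.radians(yaw),np.radians(phi);f=np.array([np.cos(a),np.sin(a),0])
    y=np.array([-np.sin(a),np.cos(a),0]);z=np.sin(p)*f+np.array([0,0,-np.cos(p)])
    return np.stack([np.cross(y,z),y,z],1)
def cur():
    s=robot.observe();return np.array(s['tool_pos']),Ro.from_euler('xyz',s['tool_rot']).as_matrix(),s
def row(pos,yaw,phi):
    p,R,s=cur();Rt=Rtool(yaw,phi)
    t=R.T@(np.asarray(pos)-p)*100;w=np.degrees(Ro.from_matrix(R.T@Rt).as_rotvec())
    print('row',t.round(2).tolist(),w.round(1).tolist(),'| dist mm',round(np.linalg.norm(t)*10),'deg',round(np.linalg.norm(w),1))
def st():
    p,R,s=cur();print('t',round(s['time'],2),'p',(p*1000).round(1),'z',R[:,2].round(3),'y',R[:,1].round(3),'q',np.round(s['qpos'],3),'F',np.round(s['contact_force'],1),'open',round(s['opening']*1000,1))
E
python3 - <<'E'
from h import *
G=np.array([.6137,-.2929,.039]);R=Rtool(9.5,15)
print(G-.12*R[:,2])
row([.42,.05,.28],9.5,0); row(G-.12*R[:,2],9.5,15)
E
```

```text
[ 0.58306766 -0.2980261   0.1549111 ]
row [-38.1, -34.13, -3.93] [0.0, 0.0, -28.5] | dist mm 513 deg 28.5
row [-64.83, -61.75, 8.58] [-3.7, -14.7, -28.3] | dist mm 899 deg 32.1
```

```bash
python3 -m creep '[[[-38,-34,-4,0,0,-28.5,0.65],[-38,-34,-4,0,0,-28.5,0.65],[-38,-34,-4,0,0,-28.5,0.65],[-38,-34,-4,0,0,-28.5,0.65],[-38,-34,-4,0,0,-28.5,0.65],[-38,-34,-4,0,0,-28.5,0.65],[-38,-34,-4,0,0,-28.5,0.65],[-38,-34,-4,0,0,-28.5,0.65]]]'
python3 - <<'E'
from h import *
st();row([.575,-.2994,.20],9.5,15)
E
```

```text
time: 2.35
tool_pos: [0.359, 0.1594, 0.2714]
tool_rot: [3.141, 0.001, -2.975]
contact_force: [0.6, -0.4, 0.2]
opening: 0.0757
t 2.35 p [359.  159.4 271.4] z [ 0.001  0.    -1.   ] y [-0.166  0.986  0.   ] q [ 0.222  0.068  1.791  0.     1.282 -1.516] F [ 0.6 -0.4  0.2] open 75.7
row [-13.67, -48.83, 7.15] [0.0, -14.9, 0.1] | dist mm 512 deg 14.9
```

```bash
python3 -m creep '[[[-13.7,-49,1,0,0,0,0.65],[-13.7,-49,1,0,0,0,0.65],[-13.7,-49,1,0,0,0,0.65],[-13.7,-49,1,0,0,0,0.65],[-13.7,-49,1,0,0,0,0.65],[-13.7,-49,1,0,0,0,0.65],[-13.7,-49,1,0,0,0,0.65],[-13.7,-49,1,0,0,0,0.65]]]'
python3 -m creep '[[[-4,-14,5,0,-14.9,0,0.65],[-4,-14,5,0,-14.9,0,0.65],[-4,-14,5,0,-14.9,0,0.65],[-4,-14,5,0,-14.9,0,0.65]]]'
python3 - <<'E'
from h import *
st();im=robot.read_camera('wrist');cv2.imwrite('pics/w1.png',im[:,:,::-1])
row([.583,-.298,.155],9.5,15)
E
```

```text
time: 3.15
tool_pos: [0.5289, -0.2029, 0.2635]
tool_rot: [3.141, 0.001, -2.975]
contact_force: [0.8, -0.5, 0.5]
opening: 0.0756
time: 3.55
tool_pos: [0.5907, -0.3388, 0.2092]
tool_rot: [3.139, 0.258, -2.981]
contact_force: [-0.5, 0.1, -0.3]
opening: 0.0752
t 3.55 p [ 590.7 -338.8  209.2] z [ 0.251  0.044 -0.967] y [-0.161  0.987  0.003] q [-0.723  0.555  1.297  0.222  1.136 -2.534] F [-0.5  0.1 -0.3] open 75.2
row [1.57, 3.98, 5.32] [0.1, -0.2, -0.2] | dist mm 68 deg 0.3
```

View pics/w1.png

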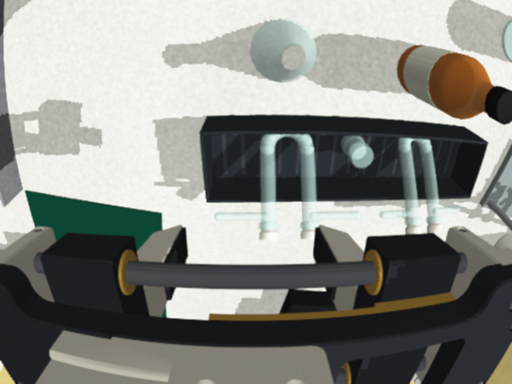

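Run:
```python
from fit import *
P=robot.camera_params('wrist');im=cv2.imread('pics/w1.png');im=cv2.resize(im,None,fx=3,fy=3,interpolation=cv2.INTER_CUBIC)
for w,pose in [(60,[.625,-.291,.0486,9.5]),(48,[.597,-.1295,.0486,11])]:
    T=tube_pts(w);W=T[:,:3]@Rtube(pose[3]).T+pose[:3]
    for X in W:
        u=proj('wrist',X,P)*3+1;cv2.circle(im,tuple(int(v) for v in u.round()),1,(0,0,255),-1)
cv2.imwrite('pics/w1o.png',im[340:740,580:1380])
```

```text
(no output)
```

View pics/w1o.png

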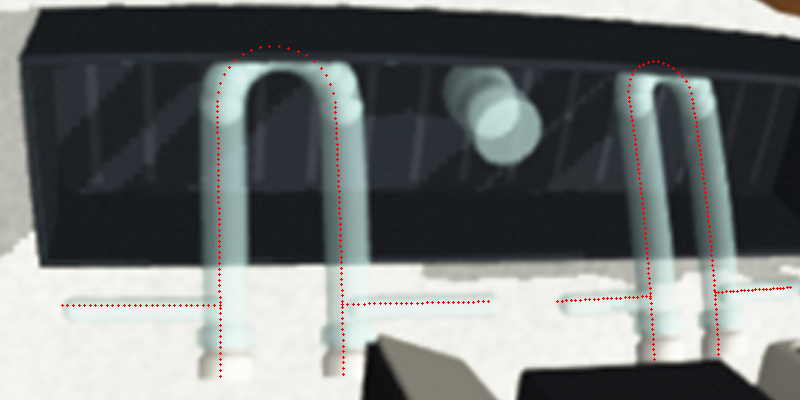

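Run:
```python
from h import *
G=np.array([.614,-.2915,.039]);R=Rtool(10,15)
for d in [.08,.0]: print(G-d*R[:,2]); row(G-d*R[:,2],10,15)
```

```text
[ 0.59360904 -0.29509548  0.11627407]
row [1.5, 4.08, 9.34] [-0.0, -0.2, -0.7] | dist mm 103 deg 0.7
[ 0.614  -0.2915  0.039 ]
row [1.48, 4.09, 17.34] [-0.0, -0.2, -0.7] | dist mm 179 deg 0.7
```

```bash
python3 -m creep '[[[1.5,4.1,4,0,0,-0.7,0.65],[1.5,4.1,7,0,0,-0.7,0.65],[1.5,4.1,9.3,0,0,-0.7,0.65],[1.5,4.1,9.3,0,0,-0.7,0.65],[1.5,4.1,9.3,0,0,-0.7,0.65]]]'
python3 - <<'E'
from h import *
st();P=robot.camera_params('wrist');im=robot.read_camera('wrist');cv2.imwrite('pics/w2.png',im[:,:,::-1])
G=np.array([.614,-.2915,.039]);row(G,10,15)
E
```

```text
time: 4.1
tool_pos: [0.594, -0.2943, 0.118]
tool_rot: [-3.141, 0.26, -2.965]
contact_force: [0.9, -0.4, 0.8]
opening: 0.0759
t 4.1 p [ 594.  -294.3  118. ] z [ 0.253  0.044 -0.966] y [-0.175  0.985 -0.001] q [-0.664  0.607  1.476  0.246  0.897 -2.55 ] F [ 0.9 -0.4  0.8] open 75.9
row [0.12, 0.02, 8.23] [-0.1, -0.1, 0.1] | dist mm 82 deg 0.2
```

View pics/w2.png

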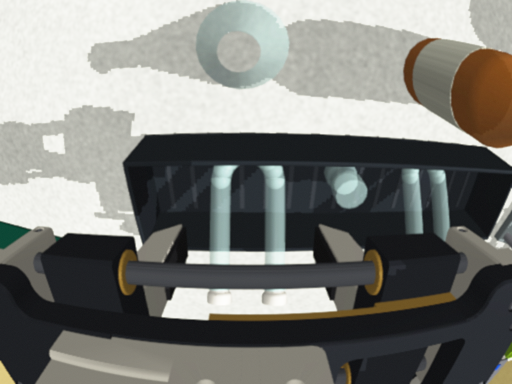

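```bash
python3 -m creep '[[[0.1,-0.1,2.5,0,0,0,0.65],[0.1,-0.1,5,0,0,0,0.65],[0.1,-0.1,6.5,0,0,0,0.65],[0.1,-0.1,7.5,0,0,0,0.65],[0.1,-0.1,8.2,0,0,0,0.65],[0.1,-0.1,8.2,0,0,0,0.65],[0.1,-0.1,8.2,0,0,0,0.65]]]' 15
python3 - <<'E'
from h import *
st();G=np.array([.614,-.2915,.039]);row(G,10,15)
E
```

```text
time: 4.85
tool_pos: [0.6147, -0.293, 0.0401]
tool_rot: [-3.138, 0.262, -2.965]
contact_force: [1.1, 0.2, 0.6]
opening: 0.0754
t 4.85 p [ 614.7 -293.    40.1] z [ 0.255  0.042 -0.966] y [-0.175  0.985 -0.003] q [-0.641  0.732  1.485  0.274  0.76  -2.572] F [1.1 0.2 0.6] open 75.4
row [0.07, 0.16, 0.1] [-0.2, -0.0, 0.1] | dist mm 2 deg 0.2
```

Good, no contact. Close gently in place.

```bash
python3 -m creep '[[[0,0,0,0,0,0,0.45],[0,0,0,0,0,0,0.35],[0,0,0,0,0,0,0.2],[0,0,0,0,0,0,0.1],[0,0,0,0,0,0,0.0],[0,0,0,0,0,0,0.0]]]' 15
python3 - <<'E'
from h import *
st();im=robot.read_camera('wrist');cv2.imwrite('pics/w3.png',im[:,:,::-1])
E
```

```text
time: 5.45
tool_pos: [0.6148, -0.2932, 0.0406]
tool_rot: [-3.138, 0.262, -2.965]
contact_force: [-1.1, -0.1, 3.0]
opening: 0.0592
t 5.45 p [ 614.8 -293.2   40.6] z [ 0.256  0.042 -0.966] y [-0.174  0.985 -0.004] q [-0.642  0.731  1.485  0.274  0.76  -2.572] F [-1.1 -0.1  3. ] open 59.2
```

View pics/w3.png

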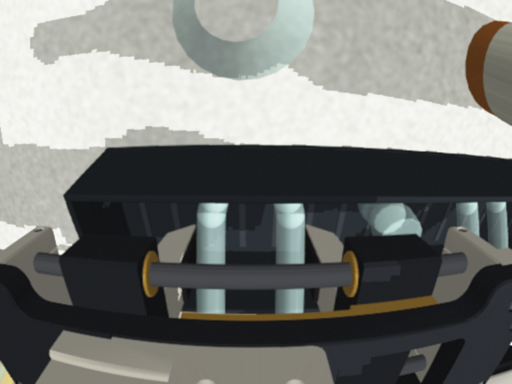

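```bash
python3 -m creep '[[[-0.26,0,-1,0,0,0,0],[-0.8,0,-3,0,0,0,0],[-1.8,0,-6.5,0,0,0,0],[-2.8,0,-10.5,0,0,0,0],[-3.9,0,-14.5,0,0,0,0],[-5,0,-18.5,0,0,0,0],[-5,0,-18.5,0,0,0,0]]]' 20
python3 - <<'E'
from h import *
st();im=robot.read_camera('wrist');cv2.imwrite('pics/w4.png',im[:,:,::-1])
row([.44,-.05,.26],0,40)
row([.4694,.1727,.20],-6.5,65)
E
```

```text
time: 6.2
tool_pos: [0.6173, -0.2938, 0.2403]
tool_rot: [-3.128, 0.271, -2.963]
contact_force: [-0.0, -0.7, -1.1]
opening: 0.0597
t 6.2 p [ 617.3 -293.8  240.3] z [ 0.266  0.034 -0.963] y [-0.174  0.985 -0.013] q [-0.64   0.521  1.271  0.205  1.16  -2.452] F [-0.  -0.7 -1.1] open 59.7
row [11.95, 26.98, -5.96] [4.3, -24.6, 9.2] | dist mm 301 deg 26.6
row [6.94, 48.45, 1.43] [10.6, -49.3, 13.4] | dist mm 490 deg 52.2
```

View pics/w4.png

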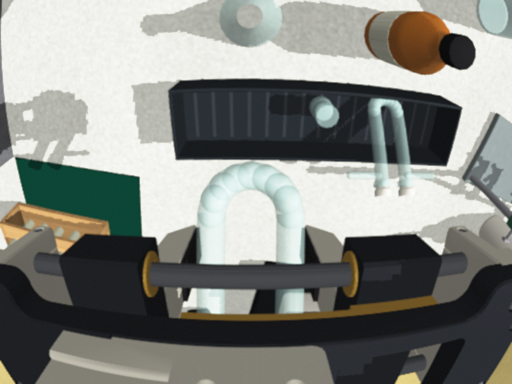

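```bash
cat > kin.py <<'E'
from h import *
from scipy.optimize import least_squares
D=[([1.09403,.342685,1.525035,0,1.275449,-.145988],[170.3,496.2,240.1],[0,0,-1],[.325,.946,0]),
([.222,.068,1.791,0,1.282,-1.516],[359,159.4,271.4],[.001,0,-1],[-.166,.986,0]),
([-.723,.555,1.297,.222,1.136,-2.534],[590.7,-338.8,209.2],[.251,.044,-.967],[-.161,.987,.003]),
([-.664,.607,1.476,.246,.897,-2.55],[594,-294.3,118],[.253,.044,-.966],[-.175,.985,-.001]),
([-.642,.731,1.485,.274,.76,-2.572],[614.8,-293.2,40.6],[.256,.042,-.966],[-.174,.985,-.004]),
([-.64,.521,1.271,.205,1.16,-2.452],[617.3,-293.8,240.3],[.266,.034,-.963],[-.174,.985,-.013])]
rz=lambda a:Ro.from_euler('z',a).as_matrix();ry=lambda a:Ro.from_euler('y',a).as_matrix()
def fk(q,k):
    h,a,b,L,d,e,c=k
    R=rz(q[0]);p=np.array([0,0,h]);p=p+R@[0,d,0]
    R=R@ry(q[1]);p=p+R@[e,0,a];R=R@ry(q[2]);p=p+R@[c,0,b];R=R@rz(q[3])@ry(q[4]);p=p+R@[0,0,L];return p,R@rz(q[5])
def res(k):
    r=[]
    for q,p,z,y in D:
        P,R=fk(q,k);r+=list(P*1000-p)+list((R[:,2]-z)*100)
    return r
if __name__=='__main__':
    s=least_squares(res,[.16,.4,.4,.2,.076,0,0]);print(s.x,np.abs(s.fun).max().round(1));np.save('k.npy',s.x)
    for q,p,z,y in D:print(fk(q,s.x)[1].round(2).tolist(),y)
E
python3 kin.py
```

```text
[ 2.22362152e-01  5.06458934e-01  3.79814415e-01  3.03391033e-01
  7.64563497e-02 -1.25771196e-04  4.68990047e-02] 0.3
[[-0.32, -0.95, -0.0], [-0.95, 0.32, -0.0], [0.0, 0.0, -1.0]] [0.325, 0.946, 0]
[[0.17, -0.99, 0.0], [-0.99, -0.17, 0.0], [-0.0, -0.0, -1.0]] [-0.166, 0.986, 0]
[[0.16, -0.95, 0.25], [-0.99, -0.16, 0.04], [-0.0, -0.26, -0.97]] [-0.161, 0.987, 0.003]
[[0.18, -0.95, 0.25], [-0.98, -0.17, 0.04], [0.0, -0.26, -0.97]] [-0.175, 0.985, -0.001]
[[0.17, -0.95, 0.26], [-0.98, -0.17, 0.04], [0.0, -0.26, -0.97]] [-0.174, 0.985, -0.004]
[[0.17, -0.95, 0.27], [-0.98, -0.17, 0.03], [0.01, -0.27, -0.96]] [-0.174, 0.985, -0.013]
```

```bash
cat > ik.py <<'E'
from kin import *
k=np.load('k.npy')
lo=np.array([-2.53,-.77,.04,-1,.28,-3.11]);hi=np.array([2.53,2.02,2.7,4.14,2.66,3.11])
def F(q):
    p,R=fk(q,k);return p,np.stack([R[:,1],-R[:,0],R[:,2]],1)
def iks(pos,Rt,n=40,seed=0,q0=None):
    rng=np.random.default_rng(seed);out=[]
    st=[q0] if q0 is not None else []
    for x0 in st+[rng.uniform(lo,hi) for _ in range(n)]:
        def f(q):
            p,R=F(q);return np.r_[(p-pos)*3,(R-Rt).ravel()]
        s=least_squares(f,np.clip(x0,lo+.01,hi-.01),bounds=(lo,hi))
        if s.cost<1e-7 and not any(np.abs(s.x-o).max()<.02 for o in out):out.append(s.x)
    return out
E
python3 - <<'E'
from ik import *
for name,pl in [('wide',[.5694,.161]),('narrow',[.5884,.319])]:
  for th in [0,15,25,35,45]:
    Rt=Rtool(-6.5,90-th);
    for dx,dz in [(0,-.055),(-.12,0)]:
        f=np.array([np.cos(np.radians(6.5)),-np.sin(np.radians(6.5)),0])
        pos=np.array([*pl,.15])+f*dx+[0,0,dz]
        for o in iks(pos,Rt):print(name,th,dx,dz,o.round(2))
        if not iks(pos,Rt):print(name,th,dx,dz,None)
E
```

```text
wide 0 0 -0.055 [0.4  1.09 2.26 3.66 1.76 1.68]
wide 0 -0.12 0 [0.65 1.03 2.51 3.94 1.85 1.85]
wide 15 0 -0.055 [0.38 0.86 2.3  3.63 1.32 1.58]
wide 15 -0.12 0 [0.62 0.72 2.52 3.86 1.39 1.64]
wide 25 0 -0.055 [0.36 0.71 2.27 3.65 0.99 1.49]
wide 25 -0.12 0 [0.57 0.52 2.48 3.88 1.03 1.47]
wide 35 0 -0.055 [0.32 0.59 2.21 3.74 0.66 1.34]
wide 35 -0.12 0 [0.51 0.37 2.4  4.01 0.68 1.23]
wide 45 0 -0.055 [0.29 0.51 2.12 4.04 0.36 1.  ]
wide 45 -0.12 0 None
narrow 0 0 -0.055 [0.72 1.04 1.95 3.98 1.47 1.46]
narrow 0 -0.12 0 None
narrow 15 0 -0.055 [0.7  0.87 1.97 4.05 1.11 1.33]
narrow 15 -0.12 0 None
narrow 25 0 -0.055 None
narrow 25 -0.12 0 None
narrow 35 0 -0.055 None
narrow 35 -0.12 0 None
narrow 45 0 -0.055 None
narrow 45 -0.12 0 None
```

Run:
```python
from ik import *
pl=[.5884,.319]
for yaw in [-6.5,-3.5]:
  for th in [-10,0,5,10,15,20,25,30]:
    Rt=Rtool(yaw,90-th);r=[]
    for dx,dz in [(0,-.055),(0,-.02),(-.05,-.055),(-.05,-.02)]:
        f=np.array([np.cos(np.radians(6.5)),-np.sin(np.radians(6.5)),0])
        pos=np.array([*pl,.15])+f*dx+[0,0,dz]
        o=iks(pos,Rt,12);r.append(o[0].round(2).tolist() if o else None)
    print(yaw,th,r)
```

```text
-6.5 -10 [[0.71, 1.16, 1.89, 3.96, 1.68, 1.51], [0.71, 1.08, 1.93, 3.95, 1.65, 1.47], [0.8, 1.16, 1.96, 4.05, 1.73, 1.55], [0.8, 1.08, 1.99, 4.05, 1.71, 1.52]]
-6.5 0 [[0.72, 1.04, 1.95, 3.98, 1.47, 1.46], [0.72, 0.96, 1.97, 3.99, 1.43, 1.42], [0.81, 1.04, 2.01, 4.06, 1.52, 1.5], [0.81, 0.96, 2.04, 4.07, 1.48, 1.46]]
-6.5 5 [[0.72, 0.98, 1.96, 4.0, 1.35, 1.42], [0.72, 0.9, 1.98, 4.01, 1.31, 1.37], [0.81, 0.98, 2.03, 4.07, 1.4, 1.47], [0.81, 0.9, 2.05, 4.08, 1.37, 1.41]]
-6.5 10 [[0.71, 0.92, 1.97, 4.02, 1.23, 1.38], [0.71, 0.85, 1.98, 4.04, 1.19, 1.32], [0.8, 0.92, 2.04, 4.09, 1.29, 1.42], [0.8, 0.84, 2.05, 4.11, 1.25, 1.36]]
-6.5 15 [[0.7, 0.87, 1.97, 4.05, 1.11, 1.33], [0.7, 0.79, 1.98, 4.08, 1.07, 1.26], [0.79, 0.86, 2.04, 4.11, 1.17, 1.37], [0.79, 0.78, 2.05, 4.14, 1.12, 1.3]]
-6.5 20 [[0.69, 0.81, 1.97, 4.09, 0.99, 1.26], [0.69, 0.74, 1.97, 4.13, 0.94, 1.18], None, None]
-6.5 25 [None, None, None, None]
-6.5 30 [None, None, None, None]
-3.5 -10 [[0.69, 1.16, 1.93, 3.88, 1.71, 1.53], [0.69, 1.08, 1.96, 3.88, 1.67, 1.5], [0.78, 1.17, 1.99, 3.98, 1.76, 1.58], [0.78, 1.09, 2.03, 3.9
[... 295 characters left out ...]
78, 0.9, 2.08, 4.0, 1.38, 1.45]]
-3.5 10 [[0.69, 0.92, 2.01, 3.93, 1.24, 1.42], [0.69, 0.84, 2.02, 3.95, 1.19, 1.36], [0.78, 0.92, 2.08, 4.0, 1.3, 1.46], [0.78, 0.83, 2.09, 4.02, 1.25, 1.4]]
-3.5 15 [[0.68, 0.86, 2.01, 3.95, 1.11, 1.37], [0.68, 0.78, 2.01, 3.98, 1.06, 1.31], [0.77, 0.85, 2.08, 4.02, 1.17, 1.4], [0.77, 0.77, 2.08, 4.05, 1.12, 1.34]]
-3.5 20 [[0.67, 0.81, 2.0, 3.99, 0.98, 1.3], [0.67, 0.73, 2.0, 4.03, 0.93, 1.23], [0.75, 0.8, 2.07, 4.05, 1.04, 1.34], [0.75, 0.71, 2.07, 4.09, 0.99, 1.26]]
-3.5 25 [[0.65, 0.76, 1.98, 4.05, 0.85, 1.22], [0.65, 0.68, 1.98, 4.11, 0.81, 1.14], [0.73, 0.74, 2.06, 4.1, 0.91, 1.26], None]
-3.5 30 [[0.63, 0.71, 1.96, 4.13, 0.73, 1.12], None, None, None]
```

Run:
```python
from ik import *
from fit import tube_pts
f=np.array([np.cos(np.radians(6.5)),-np.sin(np.radians(6.5)),0])
pos=np.array([.5694,.161,.15])-.05*f+[0,0,-.055+.045]
qe=iks(pos,Rtool(-6.5,65),20)[0];print('pre',qe.round(3))
qs=robot.observe()['qpos']
# tube in tool: TCP at s=-15, tube axes from pick: tool = tube rotated
T=tube_pts(60);Rrel=Rtool(0,65).T   # upright tube world axes: tube z up, y=y, x=fwd
for i in np.linspace(0,1,15):
    q=qs+(qe-qs)*i; q[1]-=.25*np.sin(np.pi*i)
    p,R=F(q);W=(T[:,:3]+[0,0,.015])@np.eye(3)@ (R@Rrel).T+p
    wc=fk(q,[*k[:3],0,*k[4:]])[0]
    print(round(i,2),q.round(2),(p*1000).round(),'z',R[:,2].round(2),'tube lo',(W.min(0)*1000).round(),'hi',(W.max(0)*1000).round(),'wc',(wc*1000).round())
```

```text
pre [0.432 0.568 2.361 3.755 0.956 1.436]
0.0 [-0.64  0.52  1.28  0.2   1.16 -2.45] [ 616. -293.  236.] z [ 0.26  0.04 -0.96] tube lo [ 584. -362.  209.] hi [ 680. -209.  288.] wc [ 537. -304.  529.]
0.07 [-0.56  0.47  1.35  0.46  1.14 -2.17] [ 651. -177.  261.] z [ 0.38  0.24 -0.89] tube lo [ 623. -265.  231.] hi [ 707. -115.  323.] wc [ 536. -248.  533.]
0.14 [-0.49  0.42  1.43  0.71  1.13 -1.9 ] [673. -67. 298.] z [ 0.47  0.42 -0.78] tube lo [ 648. -161.  269.] hi [724. -33. 374.] wc [ 530. -194.  534.]
0.21 [-0.41  0.38  1.51  0.97  1.11 -1.62] [681.  31. 342.] z [ 0.53  0.57 -0.62] tube lo [659. -51. 295.] hi [738.  70. 418.] wc [ 519. -143.  531.]
0.29 [-0.33  0.34  1.59  1.22  1.1  -1.34] [680. 114. 388.] z [ 0.57  0.69 -0.45] tube lo [651.  37. 316.] hi [740. 154. 444.] wc [506. -95. 523.]
0.36 [-0.26  0.31  1.66  1.47  1.09 -1.06] [674. 178. 430.] z [ 0.6   0.75 -0.26] tube lo [626. 104. 350.] hi [733. 215. 460.] wc [490. -50. 511.]
0.43 [-0.18  0.3   1.74  1.73  1.07 -0.79] [666. 224. 464.] z [ 0.64  0.77 -0.1 ] tube lo [601. 147. 392.] hi [718. 253. 499.] wc [473.  -9. 493
[... 425 characters left out ...]
.]
0.71 [0.13 0.36 2.05 2.74 1.01 0.33] [653. 261. 421.] z [0.89 0.45 0.13] tube lo [588. 235. 344.] hi [686. 313. 498.] wc [384. 126. 382.]
0.79 [0.2  0.4  2.13 2.99 1.   0.6 ] [642. 248. 361.] z [0.95 0.32 0.03] tube lo [586. 219. 317.] hi [670. 319. 452.] wc [355. 151. 350.]
0.86 [0.28 0.45 2.21 3.25 0.98 0.88] [618. 229. 288.] z [ 0.98  0.19 -0.11] tube lo [577. 194. 251.] hi [637. 315. 376.] wc [322. 172. 320.]
0.93 [0.36 0.51 2.28 3.5  0.97 1.16] [577. 202. 211.] z [ 0.96  0.05 -0.27] tube lo [557. 141. 170.] hi [586. 290. 293.] wc [285. 187. 292.]
1.0 [0.43 0.57 2.36 3.75 0.96 1.44] [520. 167. 140.] z [ 0.9  -0.1  -0.42] tube lo [511.  89.  98.] hi [529. 244. 220.] wc [247. 198. 268.]
```

```bash
cat > path.py <<'E'
from ik import *
import sys,json,os
def save(qs,qe,bump):
    json.dump([list(qs),list(qe),bump],open('path.json','w'))
def Q(i):
    qs,qe,b=json.load(open('path.json'));qs,qe=np.array(qs),np.array(qe);q=qs+(qe-qs)*i;q[1]-=b*np.sin(np.pi*i);return q
def rows(i0,n=8,mm=45,deg=7.5,rad=.17):
    i=i0;p,R,s=cur();out=[];pp,RR=F(Q(i));q0=Q(i)
    for _ in range(n):
        j=i
        while j<1:
            j2=min(1,j+.002);p2,R2=F(Q(j2))
            if np.linalg.norm(p2-pp)*1000>mm or np.degrees(Ro.from_matrix(RR.T@R2).magnitude())>deg or np.abs(Q(j2)-q0).max()>rad:break
            j=j2
        i=j;pp,RR=F(Q(i));q0=Q(i)
        t=R.T@(pp-p)*100;w=np.degrees(Ro.from_matrix(R.T@RR).as_rotvec())
        out.append([round(float(v),1) for v in [*t,*w]])
    print('i',round(i,3));print(json.dumps(out))
E
python3 - <<'E'
from path import *
from fit import tube_pts
f=np.array([np.cos(np.radians(6.5)),-np.sin(np.radians(6.5)),0])
for dx,dz in [(-.07,.06),(-.09,.06),(-.09,.09),(-.12,.06)]:
    pos=np.array([.5694,.161,.15])+dx*f+[0,0,-.055+dz]
    s=iks(pos,Rtool(-6.5,65),20);print(dx,dz,pos,[x.round(2) for x in s])
    if (dx,dz)==(-.09,.09): qe=s[0]
qs=robot.observe()['qpos'];save(qs,qe,.3)
T=tube_pts(60);Rrel=Rtool(0,65).T
for i in np.linspace(0.6,1,9):
    q=Q(i);p,R=F(q);W=(T[:,:3]+[0,0,.015])@(R@Rrel).T+p
    print(round(i,2),q.round(2),(p*1000).round(),'z',R[:,2].round(2),'tube lo',(W.min(0)*1000).round(),'hi',(W.max(0)*1000).round())
rows(0)
E
```

```text
-0.07 0.06 [0.49984997 0.16892422 0.155     ] [array([0.47, 0.51, 2.39, 3.8 , 0.94, 1.41])]
-0.09 0.06 [0.47997853 0.17118829 0.155     ] [array([0.51, 0.51, 2.43, 3.83, 0.97, 1.43])]
-0.09 0.09 [0.47997853 0.17118829 0.185     ] [array([0.51, 0.41, 2.4 , 3.9 , 0.88, 1.32])]
-0.12 0.06 [0.45017138 0.17458439 0.155     ] [array([0.57, 0.51, 2.47, 3.89, 1.01, 1.45])]
0.6 [ 0.05  0.17  1.95  2.42  0.99 -0.19] [613. 274. 558.] z [0.77 0.59 0.25] tube lo [536. 254. 465.] hi [642. 329. 595.]
0.65 [0.11 0.18 2.01 2.6  0.98 0.  ] [611. 271. 539.] z [0.82 0.51 0.25] tube lo [540. 248. 444.] hi [643. 319. 581.]
0.7 [0.16 0.2  2.07 2.79 0.96 0.19] [610. 265. 508.] z [0.87 0.43 0.23] tube lo [544. 238. 423.] hi [642. 316. 575.]
0.75 [0.22 0.22 2.12 2.97 0.95 0.38] [606. 256. 467.] z [0.92 0.35 0.16] tube lo [546. 227. 401.] hi [637. 316. 550.]
0.8 [0.28 0.25 2.18 3.16 0.93 0.57] [597. 245. 416.] z [0.96 0.26 0.07] tube lo [544. 215. 376.] hi [624. 321. 506.]
0.85 [0.33 0.29 2.24 3.34 0.92 0.76] [581. 232. 359.] z [ 0.98  0.17 -0.04] tube lo [538. 201. 323.] hi [602. 318. 448.]
0.9 [0.39 0.33 2.29 3.53 0.91 0.95] [556. 216. 299.] z [ 0.98  0.09 -0.17] tube lo [528. 165. 260.] hi [570. 305. 380.]
0.95 [0.45 0.37 2.35 3.71 0.89 1.13] [523. 196. 240.] z [ 0.95 -0.01 -0.3 ] tube lo [511. 129. 198.] hi [529. 282. 322.]
1.0 [0.51 0.41 2.4  3.9  0.88 1.32] [480. 171. 185.] z [ 0.9  -0.1  -0.42] tube lo [471.  94. 143.] hi [489. 249. 265.]
i 0.176
[[-2.2, 3.5, -0.6, -3.1, -3.3, 5.3], [-4.3, 7.0, -1.3, -6.5, -6.3, 10.6], [-6.2, 10.5, -2.2, -10.2, -8.8, 15.9], [-8.0, 13.9, -3.2, -14.2, -11.0, 21.3], [-9.6, 17.3, -4.4, -18.5, -12.8, 26.7], [-11.1, 20.7, -5.7, -23.0, -14.1, 32.2], [-12.5, 23.9, -7.1, -27.8, -14.9, 37.6], [-13.7, 27.1, -8.6, -32.8, -15.2, 43.0]]
```

```bash
python3 -m creep '[[[-2.2,3.5,-0.6,-3.1,-3.3,5.3,0],[-4.3,7,-1.3,-6.5,-6.3,10.6,0],[-6.2,10.5,-2.2,-10.2,-8.8,15.9,0],[-8,13.9,-3.2,-14.2,-11,21.3,0],[-9.6,17.3,-4.4,-18.5,-12.8,26.7,0],[-11.1,20.7,-5.7,-23,-14.1,32.2,0],[-12.5,23.9,-7.1,-27.8,-14.9,37.6,0],[-13.7,27.1,-8.6,-32.8,-15.2,43,0]]]'
python3 - <<'E'
from path import *
st();print(Q(.176).round(3));rows(.176)
E
```

```text
time: 7.05
tool_pos: [0.6759, -0.0045, 0.3519]
tool_rot: [2.339, 0.214, 2.508]
contact_force: [-1.0, 0.1, -2.0]
opening: 0.0591
t 7.05 p [675.9  -4.5 351.9] z [ 0.545  0.493 -0.679] y [0.288 0.65  0.703] q [-0.437  0.347  1.479  0.858  1.108 -1.787] F [-1.   0.1 -2. ] open 59.1
[-0.438  0.346  1.475  0.854  1.109 -1.788]
i 0.338
[[1.2, 3.3, 0.2, -4.1, 0.0, 5.7], [2.5, 6.2, 0.4, -7.9, 0.6, 11.4], [3.7, 8.9, 0.4, -11.6, 1.5, 17.1], [5.0, 11.6, 0.4, -15.1, 2.7, 23.0], [6.2, 14.1, 0.2, -18.6, 4.3, 29.0], [7.4, 16.4, -0.0, -21.9, 6.2, 35.1], [8.5, 18.6, -0.3, -25.0, 8.4, 41.2], [9.6, 20.7, -0.7, -27.9, 10.9, 47.5]]
```

```bash
python3 -m creep '[[[1.2,3.3,0.2,-4.1,0,5.7,0],[2.5,6.2,0.4,-7.9,0.6,11.4,0],[3.7,8.9,0.4,-11.6,1.5,17.1,0],[5,11.6,0.4,-15.1,2.7,23,0],[6.2,14.1,0.2,-18.6,4.3,29,0],[7.4,16.4,0,-21.9,6.2,35.1,0],[8.5,18.6,-0.3,-25,8.4,41.2,0],[9.6,20.7,-0.7,-27.9,10.9,47.5,0]]]'
python3 - <<'E'
from path import *
st();rows(.338)
E
```

```text
time: 7.85
tool_pos: [0.6556, 0.1829, 0.4802]
tool_rot: [1.874, -0.6, 2.253]
contact_force: [-0.2, 0.5, -1.9]
opening: 0.0597
t 7.85 p [655.6 182.9 480.2] z [ 0.635  0.732 -0.247] y [ 0.571 -0.23   0.788] q [-0.251  0.222  1.663  1.455  1.061 -1.174] F [-0.2  0.5 -1.9] open 59.7
i 0.486
[[2.0, 0.6, 0.4, -2.4, 2.2, 6.2], [3.9, 1.0, 0.8, -4.5, 4.5, 13.0], [5.5, 1.4, 1.1, -6.2, 6.6, 19.3], [6.9, 1.7, 1.4, -7.8, 8.8, 25.6], [8.2, 1.9, 1.5, -9.2, 10.9, 32.1], [9.3, 2.1, 1.7, -10.4, 13.1, 38.6], [10.2, 2.3, 1.8, -11.4, 15.4, 45.2], [11.0, 2.4, 1.8, -12.4, 17.6, 51.9]]
```

```bash
python3 -m creep '[[[2,0.6,0.4,-2.4,2.2,6.2,0],[3.9,1,0.8,-4.5,4.5,13,0],[5.5,1.4,1.1,-6.2,6.6,19.3,0],[6.9,1.7,1.4,-7.8,8.8,25.6,0],[8.2,1.9,1.5,-9.2,10.9,32.1,0],[9.3,2.1,1.7,-10.4,13.1,38.6,0],[10.2,2.3,1.8,-11.4,15.4,45.2,0],[11,2.4,1.8,-12.4,17.6,51.9,0]]]'
python3 - <<'E'
from path import *
st();rows(.486)
E
```

```text
time: 8.65
tool_pos: [0.6235, 0.2613, 0.5548]
tool_rot: [0.254, -1.458, -2.585]
contact_force: [-0.1, 0.5, -0.9]
opening: 0.0594
t 8.65 p [623.5 261.3 554.8] z [0.684 0.721 0.109] y [ 0.723 -0.69   0.028] q [-0.083  0.168  1.832  2.003  1.024 -0.619] F [-0.1  0.5 -0.9] open 59.4
i 0.63
[[0.6, -0.5, 0.2, -0.9, 1.9, 6.4], [0.9, -0.9, 0.3, -1.8, 3.7, 13.3], [1.0, -1.2, 0.4, -2.7, 5.5, 20.2], [1.0, -1.4, 0.4, -3.5, 7.2, 27.2], [0.8, -1.5, 0.3, -4.4, 8.8, 34.2], [0.5, -1.6, 0.2, -5.2, 10.4, 41.2], [0.0, -1.7, 0.1, -6.1, 12.0, 48.3], [-0.6, -1.6, -0.1, -7.1, 13.6, 55.3]]
```

```bash
python3 -m creep '[[[0.6,-0.5,0.2,-0.9,1.9,6.4,0],[0.9,-0.9,0.3,-1.8,3.7,13.3,0],[1,-1.2,0.4,-2.7,5.5,20.2,0],[1,-1.4,0.4,-3.5,7.2,27.2,0],[0.8,-1.5,0.3,-4.4,8.8,34.2,0],[0.5,-1.6,0.2,-5.2,10.4,41.2,0],[0,-1.7,0.1,-6.1,12,48.3,0],[-0.6,-1.6,-0.1,-7.1,13.6,55.3,0]]]'
python3 - <<'E'
from path import *
st();rows(.63)
E
```

```text
time: 9.45
tool_pos: [0.6118, 0.272, 0.5457]
tool_rot: [-1.269, -0.561, -1.139]
contact_force: [-0.1, -0.9, -1.0]
opening: 0.0592
t 9.45 p [611.8 272.  545.7] z [0.801 0.543 0.251] y [ 0.482 -0.337 -0.808] q [ 0.082  0.175  1.994  2.532  0.982 -0.071] F [-0.1 -0.9 -1. ] open 59.2
i 0.774
[[-0.2, 0.5, -0.2, -0.7, 1.7, 6.6], [-0.6, 1.3, -0.6, -1.8, 3.4, 13.5], [-1.1, 2.2, -1.0, -3.0, 5.2, 20.4], [-1.6, 3.3, -1.6, -4.1, 7.0, 27.3], [-2.1, 4.5, -2.1, -5.3, 9.0, 34.0], [-2.8, 5.7, -2.8, -6.6, 11.1, 40.7], [-3.4, 7.1, -3.6, -7.8, 13.4, 47.2], [-4.2, 8.5, -4.5, -9.1, 15.9, 53.6]]
```

```bash
python3 -m creep '[[[-0.2,0.5,-0.2,-0.7,1.7,6.6,0],[-0.6,1.3,-0.6,-1.8,3.4,13.5,0],[-1.1,2.2,-1,-3,5.2,20.4,0],[-1.6,3.3,-1.6,-4.1,7,27.3,0],[-2.1,4.5,-2.1,-5.3,9,34,0],[-2.8,5.7,-2.8,-6.6,11.1,40.7,0],[-3.4,7.1,-3.6,-7.8,13.4,47.2,0],[-4.2,8.5,-4.5,-9.1,15.9,53.6,0]]]'
python3 - <<'E'
from path import *
st();rows(.774)
E
```

```text
time: 10.25
tool_pos: [0.6015, 0.2509, 0.4404]
tool_rot: [-1.442, 0.417, -1.208]
contact_force: [-0.3, -0.3, -0.6]
opening: 0.0594
t 10.25 p [601.5 250.9 440.4] z [0.946 0.303 0.117] y [-0.023  0.421 -0.907] q [0.249 0.238 2.156 3.066 0.942 0.471] F [-0.3 -0.3 -0.6] open 59.4
i 0.928
[[0.9, 1.3, -0.6, -0.7, 2.4, 6.1], [1.9, 2.9, -1.3, -1.4, 5.1, 12.3], [2.9, 4.6, -2.2, -2.1, 8.0, 18.3], [4.1, 6.5, -3.4, -2.6, 11.4, 24.9], [5.3, 8.4, -4.6, -2.9, 15.0, 31.3], [6.5, 10.3, -6.1, -2.9, 18.8, 37.4], [7.8, 12.2, -7.6, -2.6, 22.7, 43.3], [9.0, 14.1, -9.4, -1.9, 26.7, 49.0]]
```

```bash
python3 -m creep '[[[0.9,1.3,-0.6,-0.7,2.4,6.1,0],[1.9,2.9,-1.3,-1.4,5.1,12.3,0],[2.9,4.6,-2.2,-2.1,8,18.3,0],[4.1,6.5,-3.4,-2.6,11.4,24.9,0],[5.3,8.4,-4.6,-2.9,15,31.3,0],[6.5,10.3,-6.1,-2.9,18.8,37.4,0],[7.8,12.2,-7.6,-2.6,22.7,43.3,0],[9,14.1,-9.4,-1.9,26.7,49,0]]]'
python3 - <<'E'
from path import *
st();rows(.928)
for c in ['top','scene','wrist']:
    cv2.imwrite(f'pics/{c}5.png',robot.read_camera(c)[:,:,::-1])
E
```

```text
time: 11.05
tool_pos: [0.5373, 0.2042, 0.2625]
tool_rot: [-2.291, 1.186, -2.22]
contact_force: [-0.1, -0.1, -1.5]
opening: 0.0593
t 11.05 p [537.3 204.2 262.5] z [ 0.968  0.033 -0.248] y [-0.105  0.954 -0.282] q [0.426 0.351 2.329 3.633 0.901 1.057] F [-0.1 -0.1 -1.5] open 59.3
i 1
[[2.4, -0.0, -0.8, 1.3, 3.2, 5.6], [5.4, -0.1, -1.9, 3.1, 7.0, 11.7], [8.4, -0.3, -3.2, 5.4, 10.5, 17.6], [9.5, -0.4, -3.7, 6.4, 11.8, 19.7], [9.5, -0.4, -3.7, 6.4, 11.8, 19.7], [9.5, -0.4, -3.7, 6.4, 11.8, 19.7], [9.5, -0.4, -3.7, 6.4, 11.8, 19.7], [9.5, -0.4, -3.7, 6.4, 11.8, 19.7]]
```

View pics/wrist5.png

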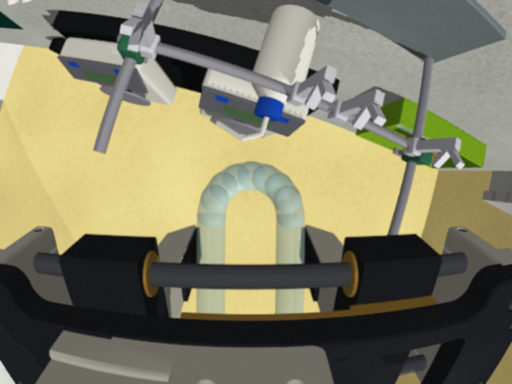

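View pics/scene5.png

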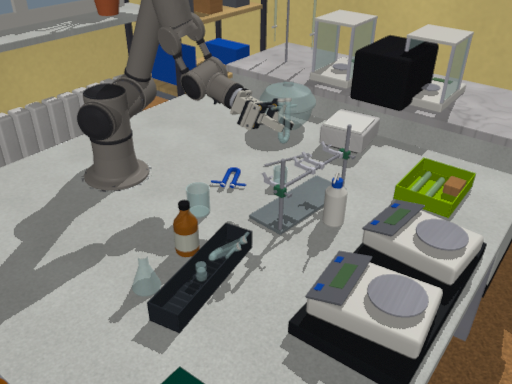

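```bash
python3 -m creep '[[[2.4,0,-0.8,1.3,3.2,5.6,0],[5.4,-0.1,-1.9,3.1,7,11.7,0],[8.4,-0.3,-3.2,5.4,10.5,17.6,0],[9.5,-0.4,-3.7,6.4,11.8,19.7,0],[9.5,-0.4,-3.7,6.4,11.8,19.7,0]]]'
python3 - <<'E'
from path import *
st()
for c in ['top','scene','wrist']:
    im=robot.read_camera(c)[:,:,::-1]
    if c=='scene': im=cv2.resize(im[100:250,180:380],None,fx=4,fy=4,interpolation=cv2.INTER_CUBIC)
    if c=='top': im=cv2.resize(im[130:280,100:300],None,fx=4,fy=4,interpolation=cv2.INTER_CUBIC)
    cv2.imwrite(f'pics/{c}6.png',im)
E
```

```text
time: 11.7
tool_pos: [0.4812, 0.1711, 0.1855]
tool_rot: [-3.122, 1.137, 3.052]
contact_force: [0.1, 0.5, -1.2]
opening: 0.059
t 11.7 p [481.2 171.1 185.5] z [ 0.902 -0.101 -0.42 ] y [ 0.107  0.994 -0.008] q [0.505 0.407 2.406 3.89  0.881 1.318] F [ 0.1  0.5 -1.2] open 59.0
```

View pics/wrist6.png

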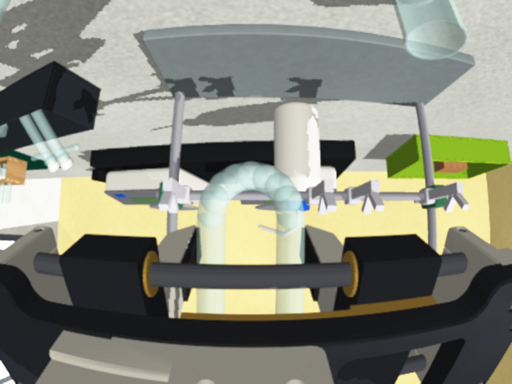

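View pics/scene6.png

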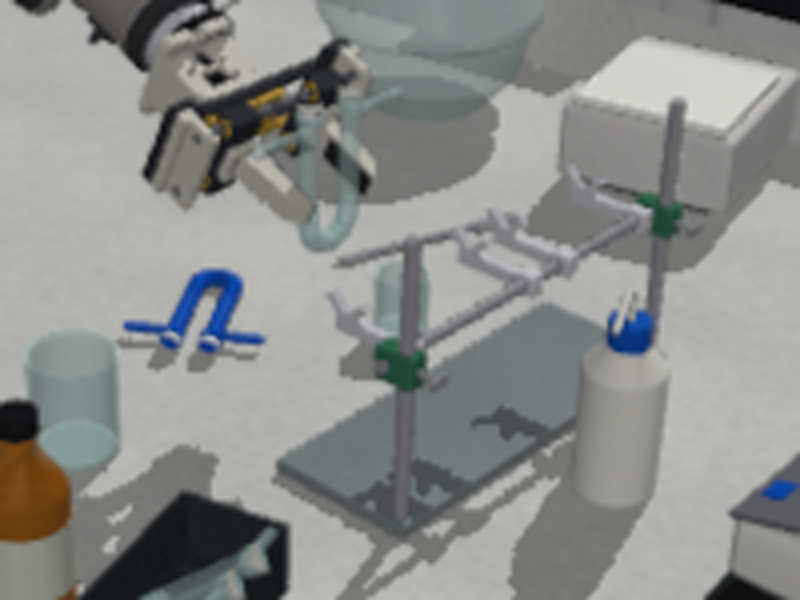

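View pics/top6.png

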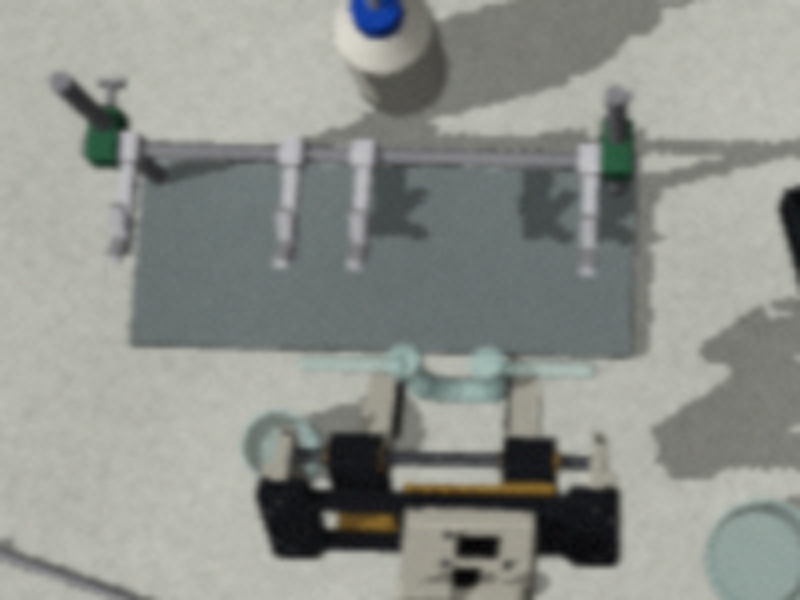

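```bash
cat > ov.py <<'E'
from fit import *
def overlay(w,s0,th,fn,stand=None,z0=.15):
    p,R,s=cur();Rrel=Rtool(0,90-th).T
    T=tube_pts(w);W=(T[:,:3]+[0,0,-s0])@(R@Rrel).T+p
    for c,(x0,y0) in [('top',(100,130)),('scene',(180,100))]:
        im=robot.read_camera(c)[:,:,::-1];im=cv2.resize(im[y0:y0+150,x0:x0+200],None,fx=4,fy=4,interpolation=cv2.INTER_CUBIC)
        for X in W:
            u=(proj(c,X)-[x0,y0])*4+1.5;cv2.circle(im,tuple(int(v) for v in u.round()),1,(0,0,255),-1)
        if stand is not None:
            o,yw=stand;A=Ro.from_euler('z',yw,degrees=True).as_matrix()
            for y in [-138,-2,41,139]:
                for dx,dz,col in [(0,0,(0,255,0)),(55,-14,(255,0,255)),(-14,7.6,(0,200,255)),(14,7.6,(0,200,255))]:
                    u=(proj(c,np.array([*o,z0])+A@np.array([dx,y,dz])/1000)-[x0,y0])*4+1.5;cv2.circle(im,tuple(int(v) for v in u.round()),2,col,-1)
        cv2.imwrite(f'pics/{fn}_{c}.png',im)
E
python3 - <<'E'
from ov import *
overlay(60,-.015,25,'o1',([.5773,.2306],-6.5))
E
```

```text
(no output)
```

View pics/o1_top.png

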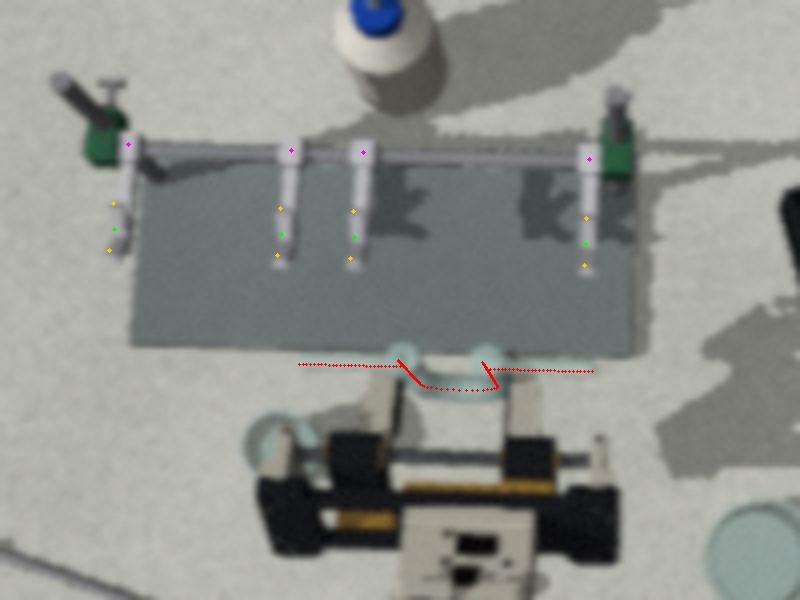

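View pics/o1_scene.png

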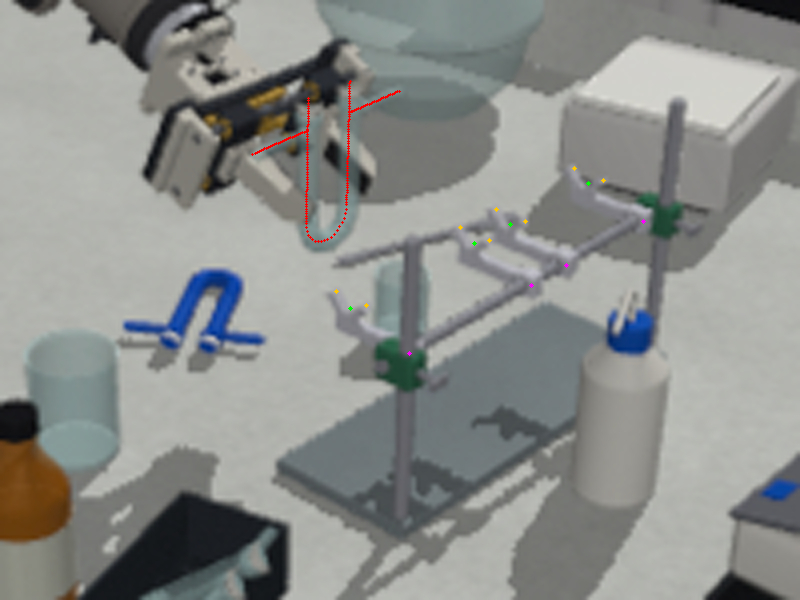

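Run:
```python
from h import *
row([.5694,.1605,.130],-6.5,65);row([.5694,.1605,.1],-6.5,65)
```

```text
row [1.45, -0.07, 10.37] [0.1, 0.3, 0.4] | dist mm 105 deg 0.5
row [4.17, -0.05, 11.62] [0.1, 0.3, 0.4] | dist mm 123 deg 0.5
```

```bash
python3 -m creep '[[[0.3,0,2.5,0,0,0.4,0],[0.7,0,5,0,0,0.4,0],[1,0,7.5,0,0,0.4,0],[1.3,0,9.2,0,0,0.4,0],[1.4,0,10.3,0,0.3,0.4,0],[1.4,0,10.4,0,0.3,0.4,0],[1.4,0,10.4,0,0.3,0.4,0]]]'
python3 - <<'E'
from ov import *
st();row([.5694,.1605,.1],-6.5,65)
overlay(60,-.015,25,'o2',([.5773,.2306],-6.5))
cv2.imwrite('pics/w7.png',robot.read_camera('wrist')[:,:,::-1])
E
```

```text
time: 12.65
tool_pos: [0.5698, 0.161, 0.1306]
tool_rot: [-3.141, 1.134, 3.03]
contact_force: [-0.4, 0.3, -2.6]
opening: 0.0592
t 12.65 p [569.8 161.  130.6] z [ 0.901 -0.101 -0.423] y [ 0.111  0.994 -0.   ] q [0.357 0.61  2.267 3.69  0.903 1.42 ] F [-0.4  0.3 -2.6] open 59.2
row [2.79, -0.06, 1.26] [0.1, -0.0, 0.1] | dist mm 31 deg 0.1
```

View pics/o2_top.png

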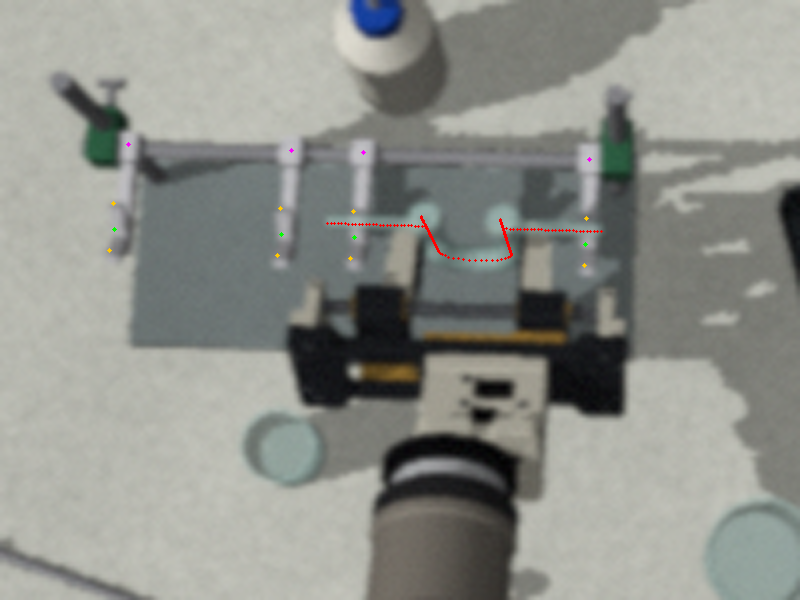

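View pics/o2_scene.png

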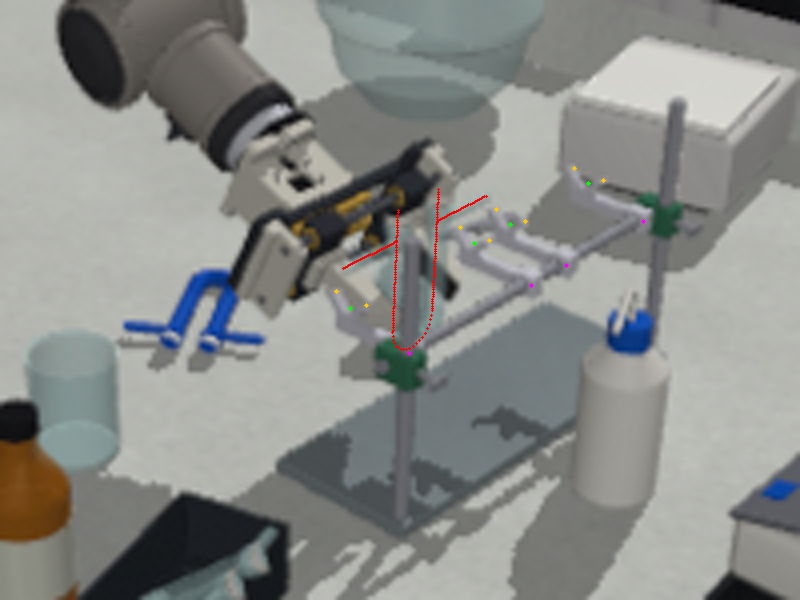

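View pics/w7.png

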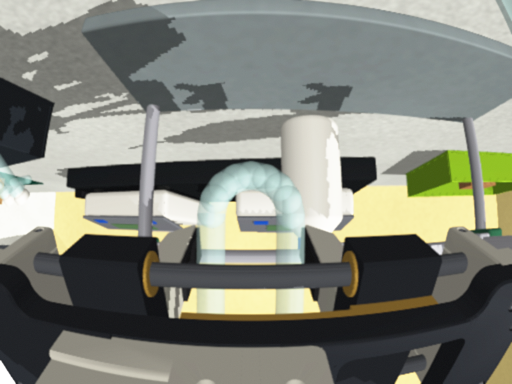

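```bash
python3 -m creep '[[[0.7,0,0.3,0,0,0,0],[1.4,0,0.6,0,0,0,0],[2.1,0,0.9,0,0,0,0],[2.6,0,1.15,0,0,0,0],[2.8,0,1.25,0,0,0,0],[2.8,0,1.25,0,0,0,0]]]'
python3 - <<'E'
from ov import *
st();row([.5694,.1605,.095],-6.5,65)
E
```

```text
time: 13.4
tool_pos: [0.5689, 0.1614, 0.0995]
tool_rot: [-3.14, 1.133, 3.032]
contact_force: [-0.2, -0.3, -0.3]
opening: 0.0597
t 13.4 p [568.9 161.4  99.5] z [ 0.9   -0.101 -0.424] y [ 0.111  0.994 -0.   ] q [0.358 0.699 2.274 3.656 0.985 1.479] F [-0.2 -0.3 -0.3] open 59.7
row [0.38, -0.08, 0.25] [0.1, -0.1, 0.1] | dist mm 5 deg 0.2
```

```bash
python3 -m creep '[[[0.1,0,0.05,0,0,0,0],[0.2,0,0.1,0,0,0,0],[0.27,0,0.13,0,0,0,0],[0.27,0,0.13,0,0,0,0]]]'
python3 - <<'E'
from ov import *
st();overlay(60,-.015,25,'o3',([.5773,.2306],-6.5))
E
```

```text
time: 13.8
tool_pos: [0.5697, 0.1613, 0.0982]
tool_rot: [3.141, 1.138, 3.03]
contact_force: [-2.7, -0.6, 5.8]
opening: 0.0594
t 13.8 p [569.7 161.3  98.2] z [ 0.902 -0.101 -0.419] y [0.111 0.994 0.   ] q [0.358 0.707 2.273 3.653 0.995 1.484] F [-2.7 -0.6  5.8] open 59.4
```

View pics/o3_top.png

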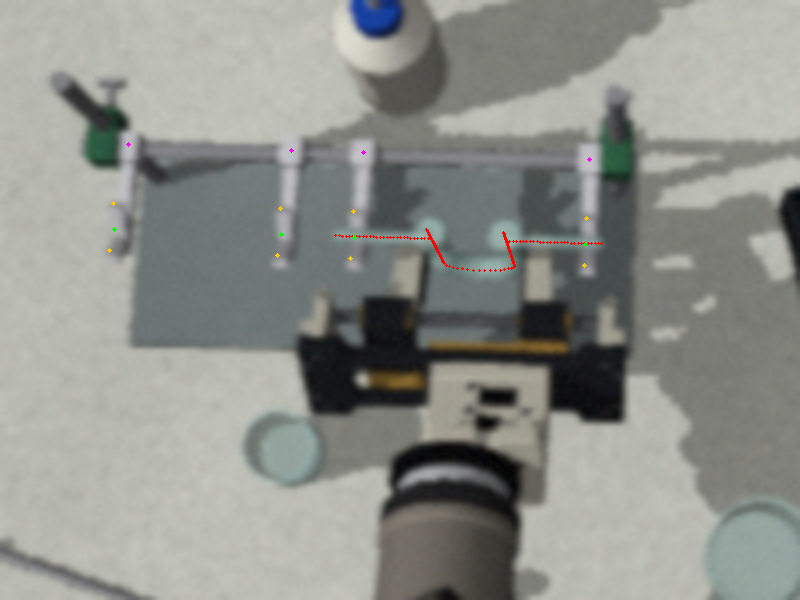

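View pics/o3_scene.png

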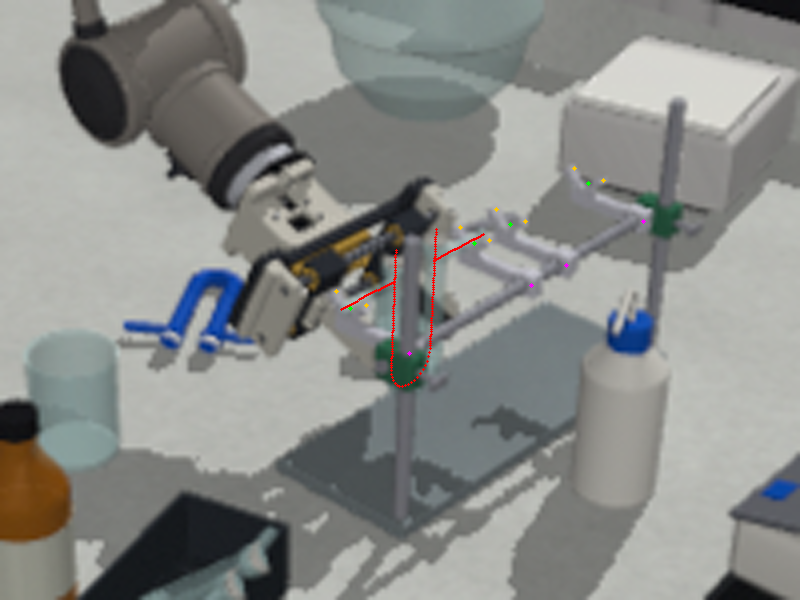

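```bash
python3 -m creep '[[[0.04,0,-0.1,0,0,0,0],[0.08,0,-0.18,0,0,0,0],[0.08,0,-0.18,0,0,0,0]]]'
python3 - <<'E'
from h import *
st()
E
```

```text
time: 14.2
tool_pos: [0.5674, 0.1616, 0.0979]
tool_rot: [3.141, 1.137, 3.03]
contact_force: [0.3, 0.8, -0.9]
opening: 0.0597
t 14.2 p [567.4 161.6  97.9] z [ 0.902 -0.101 -0.421] y [0.111 0.994 0.   ] q [0.361 0.706 2.278 3.655 0.998 1.486] F [ 0.3  0.8 -0.9] open 59.7
```

```bash
python3 -m creep '[[[0.09,0,0.04,0,0,0,0],[0.18,0,0.08,0,0,0,0],[0.18,0,0.08,0,0,0,0]]]'
python3 - <<'E'
from h import *
st()
E
```

```text
time: 14.5
tool_pos: [0.5679, 0.1616, 0.0969]
tool_rot: [3.141, 1.14, 3.029]
contact_force: [-1.4, -1.0, 5.0]
opening: 0.0593
t 14.5 p [567.9 161.6  96.9] z [ 0.903 -0.101 -0.418] y [0.111 0.994 0.   ] q [0.361 0.712 2.277 3.653 1.005 1.489] F [-1.4 -1.   5. ] open 59.3
```

```bash
python3 -m creep '[[[0.06,0,-0.13,0,0,0,0],[0.15,0,-0.09,0,0,0,0],[0.2,0,-0.07,0,0,0,0],[0.2,0,-0.07,0,0,0,0]]]'
python3 - <<'E'
from h import *
st()
E
```

```text
time: 14.9
tool_pos: [0.5673, 0.1616, 0.0967]
tool_rot: [3.14, 1.144, 3.028]
contact_force: [0.1, -1.9, 7.3]
opening: 0.0595
t 14.9 p [567.3 161.6  96.7] z [ 0.905 -0.101 -0.414] y [0.112 0.994 0.001] q [0.362 0.715 2.28  3.653 1.014 1.493] F [ 0.1 -1.9  7.3] open 59.5
```

```bash
python3 -m creep '[[[-0.05,0,-0.02,0,0,0,0.3],[-0.05,0,-0.02,0,0,0,0.38],[-0.05,0,-0.02,0,0,0,0.48],[-0.05,0,-0.02,0,0,0,0.5],[-0.05,0,-0.02,0,0,0,0.5]]]'
python3 - <<'E'
from ov import *
st();overlay(60,-.015,25,'o4',([.5773,.2306],-6.5))
E
```

```text
time: 15.4
tool_pos: [0.5672, 0.1616, 0.097]
tool_rot: [3.14, 1.143, 3.028]
contact_force: [-1.4, -0.3, -0.1]
opening: 0.0686
t 15.4 p [567.2 161.6  97. ] z [ 0.904 -0.101 -0.415] y [0.112 0.994 0.001] q [0.362 0.714 2.28  3.653 1.013 1.492] F [-1.4 -0.3 -0.1] open 68.6
```

View pics/o4_scene.png

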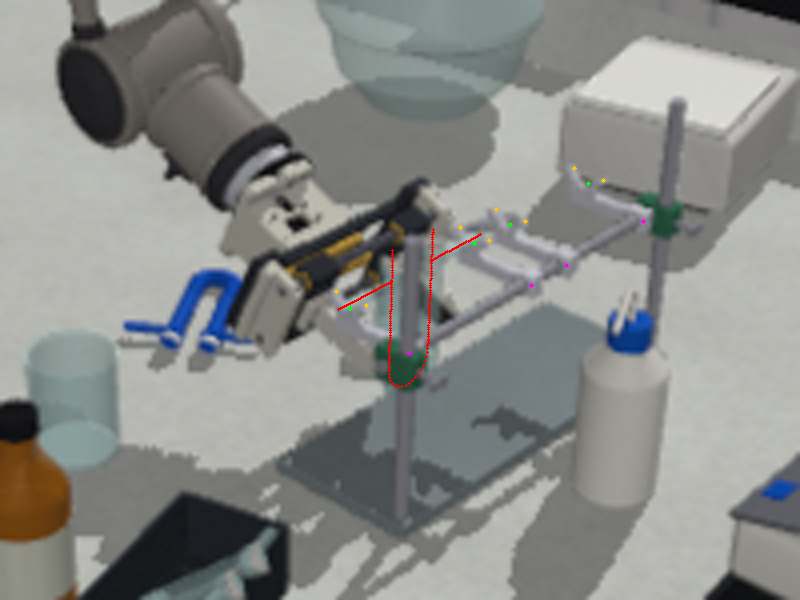

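View pics/o4_top.png

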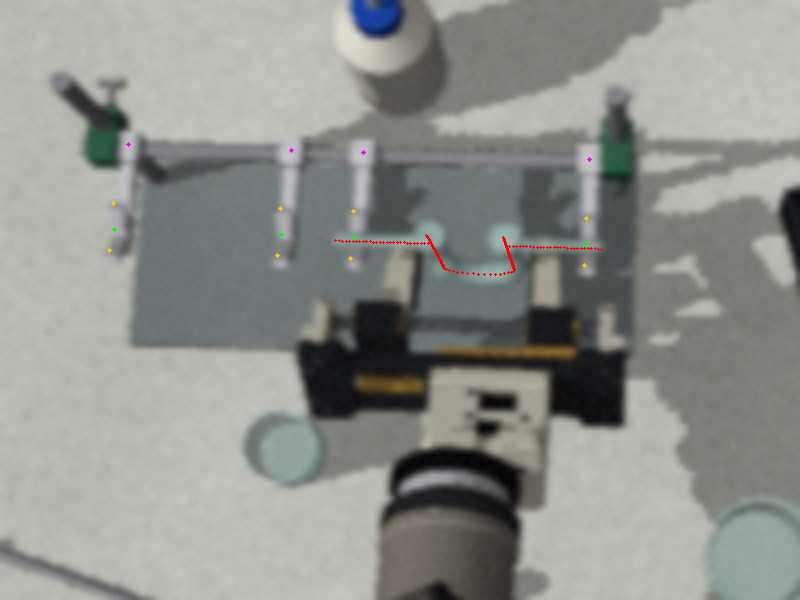

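```bash
python3 -m creep '[[[0.4,0,-0.9,0,0,0,0.5],[0.8,0,-1.8,0,0,0,0.5],[1.7,0,-3.6,0,0,0,0.5],[3.2,0,-7,0,0,0,0.5],[4.8,0,-10.5,0,0,0,0.5],[4.8,0,-10.5,0,0,0,0.5]]]'
python3 - <<'E'
from ov import *
st()
for c in ['top','scene','wrist']:
    im=robot.read_camera(c)[:,:,::-1]
    if c=='scene': im=cv2.resize(im[100:250,180:380],None,fx=4,fy=4,interpolation=cv2.INTER_CUBIC)
    if c=='top': im=cv2.resize(im[130:280,100:300],None,fx=4,fy=4,interpolation=cv2.INTER_CUBIC)
    cv2.imwrite(f'pics/{c}8.png',im)
E
```

```text
time: 16.1
tool_pos: [0.448, 0.1746, 0.0961]
tool_rot: [-3.133, 1.138, 3.041]
contact_force: [-0.3, 0.4, -0.2]
opening: 0.0689
t 16.1 p [448.  174.6  96.1] z [ 0.902 -0.1   -0.419] y [ 0.108  0.994 -0.003] q [0.579 0.74  2.501 3.805 1.216 1.635] F [-0.3  0.4 -0.2] open 68.9
```

View pics/scene8.png

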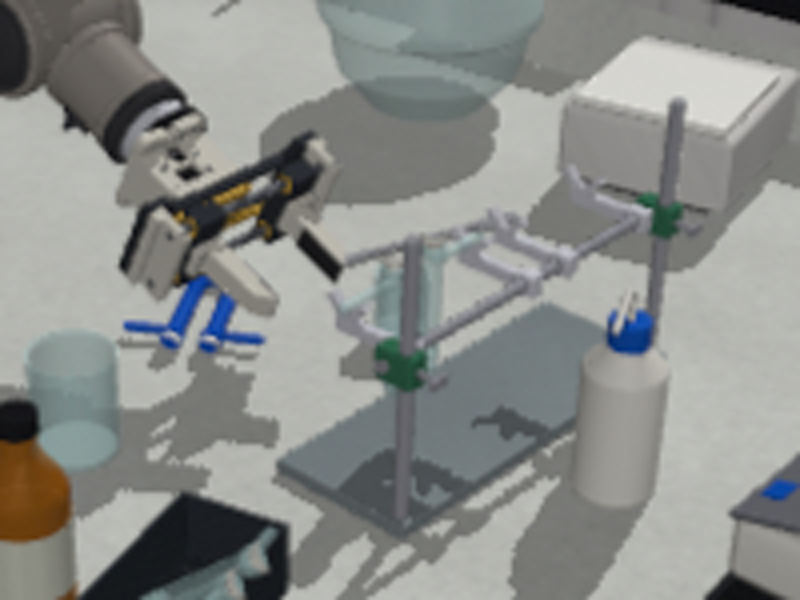

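View pics/wrist8.png

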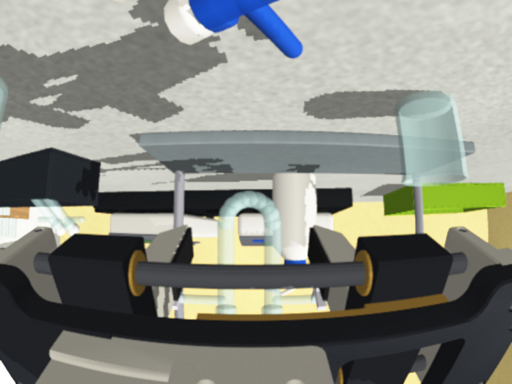

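View pics/top8.png

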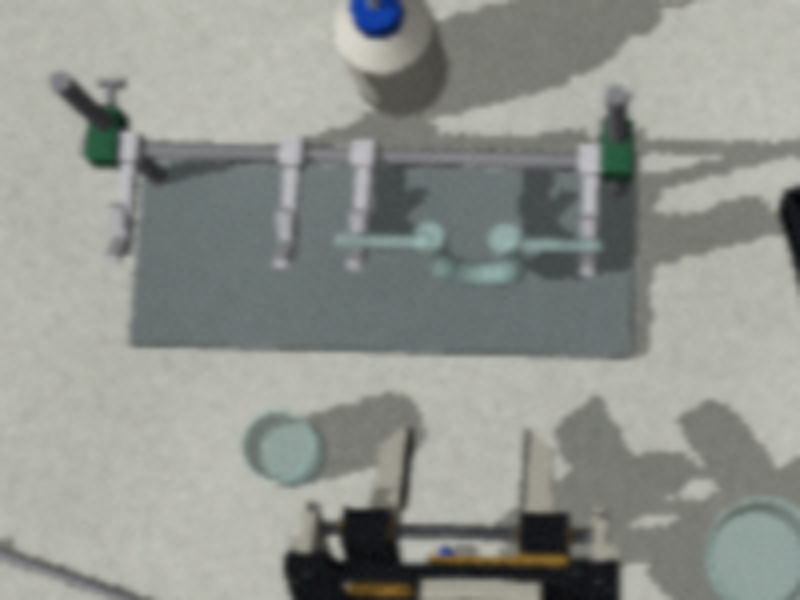

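Run:
```python
from path import *
H=np.diag([-1,-1,1.])
G=np.array([.5885,-.1307,.0409]);Rp=Rtool(10.7,20)@H
pos=G-.16*Rp[:,2]
s=iks(pos,Rp,20);print([x.round(2) for x in s])
s2=iks(G,Rp,20);print('G',[x.round(2) for x in s2])
qe=s[0];qs=robot.observe()['qpos'];save(qs,qe,.45)
for i in np.linspace(0,1,13):
    q=Q(i);p,R=F(q);wc=fk(q,[*k[:3],0,*k[4:]])[0]
    print(round(i,2),q.round(2),(p*1000).round(),'z',R[:,2].round(2),'wc',(wc*1000).round())
rows(0)
```

```text
[array([-0.52,  0.3 ,  1.79,  0.31,  0.8 ,  0.67])]
G [array([-0.45,  0.6 ,  1.81,  0.45,  0.49,  0.56])]
0.0 [0.57 0.74 2.49 3.8  1.21 1.63] [452. 175.  97.] z [ 0.9  -0.1  -0.41] wc [177. 205. 223.]
0.08 [0.48 0.59 2.43 3.51 1.18 1.55] [502. 234. 179.] z [ 0.95  0.12 -0.27] wc [212. 197. 262.]
0.17 [0.39 0.44 2.38 3.22 1.15 1.47] [528. 277. 275.] z [ 0.94  0.31 -0.1 ] wc [242. 182. 305.]
0.25 [0.3  0.31 2.32 2.93 1.11 1.39] [532. 304. 364.] z [0.88 0.47 0.04] wc [265. 162. 351.]
0.33 [0.21 0.2  2.26 2.64 1.08 1.31] [522. 320. 429.] z [0.79 0.6  0.12] wc [282. 138. 393.]
0.42 [0.12 0.12 2.2  2.35 1.04 1.23] [509. 325. 462.] z [0.7 0.7 0.1] wc [296. 112. 431.]
0.5 [0.03 0.07 2.14 2.06 1.01 1.15] [505. 317. 462.] z [ 0.64  0.77 -0.  ] wc [309.  85. 463.]
0.58 [-0.06  0.05  2.08  1.77  0.98  1.07] [511. 290. 437.] z [ 0.61  0.77 -0.16] wc [325.  55. 486.]
0.67 [-0.16  0.06  2.03  1.48  0.94  0.99] [525. 242. 393.] z [ 0.6   0.72 -0.35] wc [344.  23. 501.]
0.75 [-0.25  0.09  1.97  1.19  0.91  0.91] [541. 171. 340.] z [ 0.57  0.61 -0.55] wc [367. -14. 507.]
0.83 [-0.34  0.15  1.91  0.9   0.87  0.83] [550.  80. 285.] z [ 0.52  0.45 -0.72] wc [392. -57. 504.]
0.92 [-0.43  0.22  1.85  0.6   0.84  0.75] [549. -26. 233.] z [ 0.44  0.26 -0.86] wc [ 414. -106.  493.]
1.0 [-0.52  0.3   1.79  0.31  0.8   0.67] [ 535. -141.  191.] z [ 0.34  0.06 -0.94] wc [ 433. -160.  476.]
i 0.264
[[-3.3, 2.7, 0.5, -5.2, -2.8, -0.8], [-6.9, 5.1, 0.6, -10.1, -6.1, -2.1], [-10.7, 7.3, 0.3, -14.7, -9.9, -4.1], [-14.4, 9.1, -0.3, -18.8, -14.0, -6.6], [-18.3, 10.8, -1.4, -22.7, -18.6, -10.1], [-21.9, 12.1, -2.7, -26.0, -23.3, -14.2], [-25.2, 13.2, -4.2, -28.8, -28.1, -18.9], [-28.1, 14.1, -5.8, -31.1, -32.7, -24.3]]
```

```bash
python3 -m creep '[[[-3.5,0,-1.6,0,0,0,0.44],[-7,0,-3.2,0,0,0,0.44],[-10,0,-4.6,0,0,0,0.44]]]'
python3 - <<'E'
from path import *
H=np.diag([-1,-1,1.]);st()
G=np.array([.5885,-.1307,.0409]);Rp=Rtool(10.7,20)@H
qe=iks(G-.16*Rp[:,2],Rp,20)[0];qs=robot.observe()['qpos'];save(qs,qe,.35)
for i in np.linspace(0,1,9):
    q=Q(i);p,R=F(q);print(round(i,2),(p*1000).round(),'z',R[:,2].round(2),q.round(2))
rows(0)
E
```

```text
time: 16.55
tool_pos: [0.4531, 0.1748, 0.2084]
tool_rot: [3.139, 1.144, 3.028]
contact_force: [0.3, 0.0, -0.2]
opening: 0.066
t 16.55 p [453.1 174.8 208.4] z [ 0.905 -0.101 -0.414] y [0.111 0.994 0.001] q [0.572 0.321 2.431 4.    0.862 1.251] F [ 0.3  0.  -0.2] open 66.0
0.0 [452. 175. 208.] z [ 0.9  -0.1  -0.41] [0.57 0.32 2.43 4.   0.86 1.25]
0.12 [510. 224. 338.] z [ 0.98  0.13 -0.14] [0.44 0.18 2.35 3.54 0.85 1.18]
0.25 [525. 257. 453.] z [0.94 0.34 0.08] [0.3  0.07 2.27 3.08 0.85 1.11]
0.38 [519. 277. 517.] z [0.84 0.52 0.15] [ 0.16 -0.01  2.19  2.62  0.84  1.03]
0.5 [522. 277. 515.] z [0.77 0.64 0.04] [ 0.03 -0.04  2.11  2.16  0.83  0.96]
0.62 [542. 239. 459.] z [ 0.73  0.65 -0.21] [-0.11 -0.02  2.03  1.7   0.83  0.89]
0.75 [564. 152. 370.] z [ 0.67  0.54 -0.51] [-0.25  0.06  1.95  1.24  0.82  0.82]
0.88 [565.  20. 273.] z [ 0.54  0.33 -0.77] [-0.38  0.17  1.87  0.77  0.81  0.74]
1.0 [ 535. -141.  191.] z [ 0.34  0.06 -0.94] [-0.52  0.3   1.79  0.31  0.8   0.67]
i 0.278
[[-3.8, 1.8, 0.3, -4.0, -4.4, -3.1], [-7.9, 3.4, 0.2, -7.6, -9.4, -6.9], [-11.9, 4.9, -0.3, -10.8, -14.5, -11.1], [-15.6, 6.1, -1.1, -13.4, -19.7, -15.8], [-18.9, 7.1, -2.0, -15.4, -24.5, -20.7], [-21.9, 8.0, -3.1, -17.0, -29.2, -26.0], [-24.4, 8.8, -4.3, -18.2, -33.7, -31.7], [-26.6, 9.5, -5.4, -19.0, -37.9, -37.8]]
```

```bash
python3 -m creep '[[[-3.8,1.8,0.3,-4,-4.4,-3.1,0.44],[-7.9,3.4,0.2,-7.6,-9.4,-6.9,0.44],[-11.9,4.9,-0.3,-10.8,-14.5,-11.1,0.44],[-15.6,6.1,-1.1,-13.4,-19.7,-15.8,0.44],[-18.9,7.1,-2,-15.4,-24.5,-20.7,0.44],[-21.9,8,-3.1,-17,-29.2,-26,0.44],[-24.4,8.8,-4.3,-18.2,-33.7,-31.7,0.44],[-26.6,9.5,-5.4,-19,-37.9,-37.8,0.44]]]'
python3 - <<'E'
from path import *
st();rows(.278)
E
```

```text
time: 17.35
tool_pos: [0.5247, 0.2613, 0.4751]
tool_rot: [-1.379, 0.951, -1.02]
contact_force: [0.1, 0.3, 0.6]
opening: 0.066
t 17.35 p [524.7 261.3 475.1] z [0.918 0.381 0.111] y [-0.256  0.781 -0.57 ] q [0.264 0.044 2.254 2.969 0.847 1.09 ] F [0.1 0.3 0.6] open 66.0
i 0.536
[[-1.9, -0.4, 0.2, -1.7, -3.0, -6.3], [-3.3, -0.8, 0.4, -3.2, -5.6, -12.7], [-4.4, -1.0, 0.5, -4.9, -7.7, -19.3], [-5.0, -1.1, 0.6, -6.6, -9.5, -25.9], [-5.1, -1.1, 0.7, -8.6, -10.9, -32.7], [-4.8, -1.1, 0.7, -10.8, -11.9, -39.4], [-4.0, -1.0, 0.8, -13.2, -12.6, -46.1], [-2.8, -0.9, 0.8, -15.9, -13.0, -52.6]]
```

```bash
python3 -m creep '[[[-1.9,-0.4,0.2,-1.7,-3,-6.3,0.44],[-3.3,-0.8,0.4,-3.2,-5.6,-12.7,0.44],[-4.4,-1,0.5,-4.9,-7.7,-19.3,0.44],[-5,-1.1,0.6,-6.6,-9.5,-25.9,0.44],[-5.1,-1.1,0.7,-8.6,-10.9,-32.7,0.44],[-4.8,-1.1,0.7,-10.8,-11.9,-39.4,0.44],[-4,-1,0.8,-13.2,-12.6,-46.1,0.44],[-2.8,-0.9,0.8,-15.9,-13,-52.6,0.44]]]'
python3 - <<'E'
from path import *
st();rows(.536)
E
```

```text
time: 18.15
tool_pos: [0.5264, 0.2699, 0.5045]
tool_rot: [-1.595, 0.012, -0.859]
contact_force: [0.2, 1.1, 0.2]
opening: 0.0661
t 18.15 p [526.4 269.9 504.5] z [ 0.757  0.653 -0.025] y [-0.026 -0.007 -1.   ] q [-0.017 -0.04   2.091  2.022  0.833  0.936] F [0.2 1.1 0.2] open 66.1
i 0.804
[[0.9, 1.4, -0.1, -3.5, -0.9, -5.8], [2.2, 3.1, -0.4, -7.3, -1.8, -11.6], [3.8, 5.1, -0.9, -11.7, -2.7, -17.6], [5.8, 7.3, -1.6, -16.4, -3.8, -23.2], [8.0, 9.8, -2.6, -21.3, -5.1, -28.5], [10.5, 12.4, -3.9, -26.5, -6.6, -33.5], [13.1, 15.0, -5.5, -31.9, -8.4, -38.1], [15.8, 17.7, -7.5, -37.4, -10.5, -42.3]]
```

```bash
python3 -m creep '[[[0.9,1.4,-0.1,-3.5,-0.9,-5.8,0.44],[2.2,3.1,-0.4,-7.3,-1.8,-11.6,0.44],[3.8,5.1,-0.9,-11.7,-2.7,-17.6,0.44],[5.8,7.3,-1.6,-16.4,-3.8,-23.2,0.44],[8,9.8,-2.6,-21.3,-5.1,-28.5,0.44],[10.5,12.4,-3.9,-26.5,-6.6,-33.5,0.44],[13.1,15,-5.5,-31.9,-8.4,-38.1,0.44],[15.8,17.7,-7.5,-37.4,-10.5,-42.3,0.44]]]'
python3 - <<'E'
from path import *
st();rows(.804)
E
```

```text
time: 18.95
tool_pos: [0.5687, 0.0972, 0.3274]
tool_rot: [-2.432, -0.582, -0.372]
contact_force: [0.1, 0.5, -0.2]
opening: 0.0662
t 18.95 p [568.7  97.2 327.4] z [ 0.626  0.456 -0.633] y [ 0.058 -0.837 -0.544] q [-0.311  0.101  1.918  1.033  0.815  0.782] F [ 0.1  0.5 -0.2] open 66.2
i 1
[[-0.4, 4.0, 0.1, -4.4, -2.9, -3.8], [-0.8, 8.4, -0.2, -8.9, -6.0, -7.7], [-1.2, 12.7, -0.7, -12.9, -9.3, -11.3], [-1.7, 16.9, -1.4, -16.8, -12.8, -14.7], [-2.2, 21.2, -2.5, -20.5, -16.6, -18.0], [-2.7, 25.5, -3.8, -23.9, -20.6, -21.2], [-2.9, 27.1, -4.3, -25.2, -22.3, -22.5], [-2.9, 27.1, -4.3, -25.2, -22.3, -22.5]]
```

```bash
python3 -m creep '[[[-0.4,4,0.1,-4.4,-2.9,-3.8,0.44],[-0.8,8.4,-0.2,-8.9,-6,-7.7,0.44],[-1.2,12.7,-0.7,-12.9,-9.3,-11.3,0.44],[-1.7,16.9,-1.4,-16.8,-12.8,-14.7,0.44],[-2.2,21.2,-2.5,-20.5,-16.6,-18,0.44],[-2.7,25.5,-3.8,-23.9,-20.6,-21.2,0.44],[-2.9,27.1,-4.3,-25.2,-22.3,-22.5,0.44],[-2.9,27.1,-4.3,-25.2,-22.3,-22.5,0.44]]]'
cat >> h.py <<'E'
def rowR(pos,Rt):
    p,R,s=cur();t=R.T@(np.asarray(pos)-p)*100;w=np.degrees(Ro.from_matrix(R.T@Rt).as_rotvec())
    print('row',t.round(2).tolist(),w.round(1).tolist(),'| mm',round(np.linalg.norm(t)*10))
H=np.diag([-1,-1,1.])
E
python3 - <<'E'
from fit import *
st();P=robot.camera_params('wrist');im=robot.read_camera('wrist')[:,:,::-1].copy()
cv2.imwrite('pics/w9.png',im)
im=cv2.resize(im,None,fx=1.5,fy=1.5)
T=tube_pts(48);pose=[.5975,-.129,.0486,10.7];W=T[:,:3]@Rtube(pose[3]).T+pose[:3]
for X in W:
    u=proj('wrist',X,P)*1.5;cv2.circle(im,tuple(int(v) for v in u.round()),1,(0,0,255),-1)
cv2.imwrite('pics/w9o.png',im)
G=np.array([.5885,-.1307,.0409]);Rp=Rtool(10.7,20)@H
rowR(G-.08*Rp[:,2],Rp)
E
```

```text
time: 19.75
tool_pos: [0.5348, -0.1428, 0.1907]
tool_rot: [3.142, -0.348, 0.184]
contact_force: [-0.7, 0.5, 0.9]
opening: 0.0661
t 19.75 p [ 534.8 -142.8  190.7] z [ 0.335  0.062 -0.94 ] y [ 0.183 -0.983  0.   ] q [-0.524  0.301  1.793  0.313  0.804  0.672] F [-0.7  0.5  0.9] open 66.1
row [-0.01, -0.07, 7.99] [-0.0, -0.0, -0.1] | mm 80
```

View pics/w9o.png

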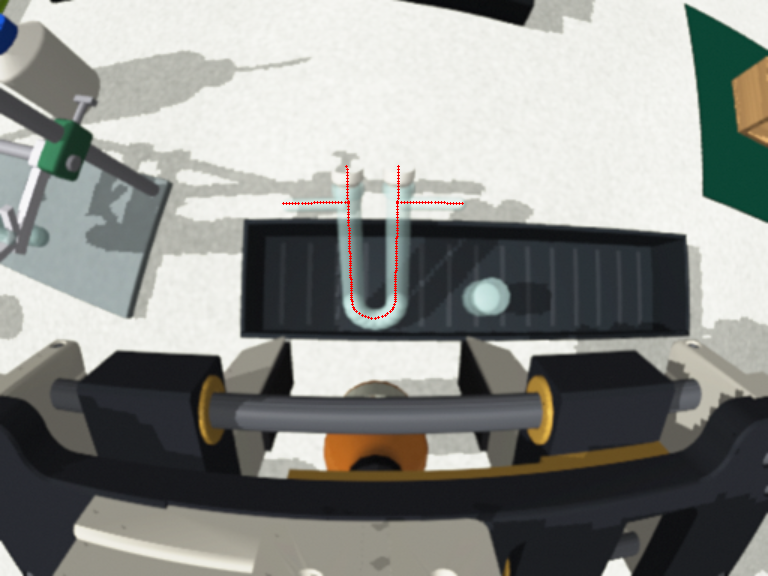

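```bash
python3 -m creep '[[[0.1,-0.05,3,0,0,0,0.44],[0.1,-0.05,6,0,0,0,0.44],[0.1,-0.05,9,0,0,0,0.44],[0.1,-0.05,11,0,0,0,0.44],[0.1,-0.05,11,0,0,0,0.44]]]'
python3 - <<'E'
from h import *
st();cv2.imwrite('pics/w10.png',robot.read_camera('wrist')[:,:,::-1])
G=np.array([.587,-.1308,.0409]);Rp=Rtool(10.7,20)@H
rowR(G,Rp)
E
```

```text
time: 20.3
tool_pos: [0.5722, -0.1326, 0.0863]
tool_rot: [-3.137, -0.347, 0.183]
contact_force: [0.3, 0.3, 0.7]
opening: 0.0663
t 20.3 p [ 572.2 -132.6   86.3] z [ 0.334  0.066 -0.94 ] y [ 0.184 -0.983 -0.004] q [-0.469  0.504  1.822  0.397  0.575  0.61 ] F [0.3 0.3 0.7] open 66.3
row [-0.23, 0.05, 4.92] [-0.1, 0.0, -0.2] | mm 49
```

View pics/w10.png

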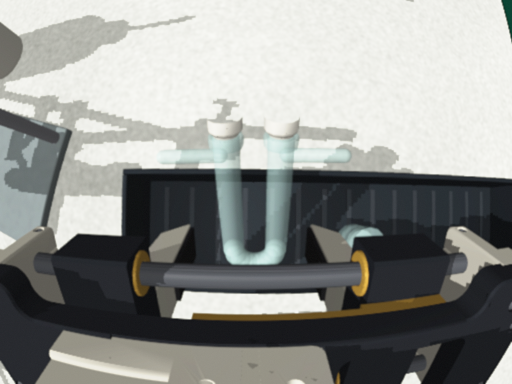

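```bash
python3 -m creep '[[[-0.1,0.05,1.5,0,0,0,0.44],[-0.2,0.07,3,0,0,0,0.44],[-0.2,0.08,4.2,0,0,0,0.44],[-0.2,0.08,4.9,0,0,0,0.44],[-0.2,0.08,4.9,0,0,0,0.44]]]' 15
python3 -m creep '[[[0,0,0,0,0,0,0.3],[0,0,0,0,0,0,0.2],[0,0,0,0,0,0,0.1],[0,0,0,0,0,0,0],[0,0,0,0,0,0,-0.1],[0,0,0,0,0,0,-0.2],[0,0,0,0,0,0,-0.2]]]' 15
python3 - <<'E'
from h import *
st();cv2.imwrite('pics/w11.png',robot.read_camera('wrist')[:,:,::-1])
E
```

```text
time: 20.85
tool_pos: [0.587, -0.1307, 0.0399]
tool_rot: [-3.137, -0.347, 0.183]
contact_force: [-0.9, -0.2, -0.1]
opening: 0.0662
time: 21.55
tool_pos: [0.5872, -0.1309, 0.0402]
tool_rot: [-3.138, -0.348, 0.183]
contact_force: [-0.9, -0.8, 1.9]
opening: 0.0472
t 21.55 p [ 587.2 -130.9   40.2] z [ 0.334  0.066 -0.94 ] y [ 0.184 -0.983 -0.004] q [-0.452  0.599  1.817  0.455  0.487  0.556] F [-0.9 -0.8  1.9] open 47.2
```

View pics/w11.png

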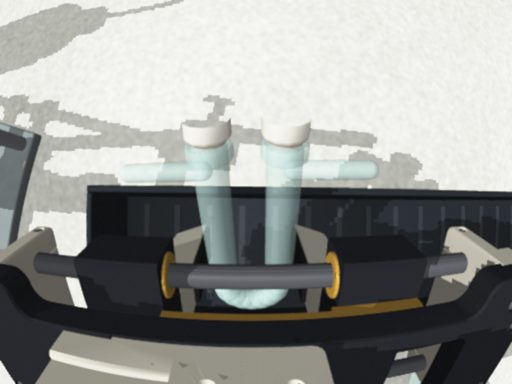

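```bash
python3 -m creep '[[[0.35,0,-1,0,0,0,-0.2],[1.1,0,-3,0,0,0,-0.2],[2.3,0,-6.4,0,0,0,-0.2],[3.7,0,-10.2,0,0,0,-0.2],[5,0,-13.8,0,0,0,-0.2],[6.2,0,-17,0,0,0,-0.2],[6.2,0,-17,0,0,0,-0.2]]]' 20
python3 - <<'E'
from path import *
st()
yaw=-4;yr=np.radians(-6.5);f=np.array([np.cos(yr),np.sin(yr),0])
N=np.array([.5884,.319,.15])
Rt=Rtool(yaw,70)@H
for dx,dz in [(-.05,.06),(-.06,.06),(-.07,.05),(-.08,.04),(-.05,.03),(0,.03),(0,0)]:
    s=iks(N+dx*f+[0,0,-.052+dz],Rt,16);print(dx,dz,[x.round(2).tolist() for x in s])
E
```

```text
time: 22.3
tool_pos: [0.5898, -0.1324, 0.2275]
tool_rot: [3.139, -0.356, 0.185]
contact_force: [0.5, 0.4, 0.4]
opening: 0.0472
t 22.3 p [ 589.8 -132.4  227.5] z [ 0.343  0.061 -0.937] y [ 0.183 -0.983  0.003] q [-0.453  0.341  1.62   0.264  0.906  0.799] F [0.5 0.4 0.4] open 47.2
-0.05 0.06 []
-0.06 0.06 []
-0.07 0.05 []
-0.08 0.04 []
-0.05 0.03 [[0.76, 0.72, 2.07, 4.11, 1.0, -1.88]]
0 0.03 [[0.67, 0.73, 1.99, 4.05, 0.94, -1.91]]
0 0 [[0.67, 0.8, 1.99, 4.01, 0.98, -1.85]]
```

Run:
```python
from path import *
from fit import tube_pts
yr=np.radians(-6.5);f=np.array([np.cos(yr),np.sin(yr),0])
N=np.array([.5884,.319,.15])
for yaw,ph,dx,dz in [(-4,70,0,.04),(-4,70,0,.05),(-2,75,0,.05),(0,80,0,.06),(0,80,-.03,.08),(4,80,-.03,.08),(4,80,-.05,.1),(4,80,-.03,.12),(6,85,-.03,.12)]:
    s=iks(N+dx*f+[0,0,-.052+dz],Rtool(yaw,ph)@H,12);print(yaw,ph,dx,dz,[x.round(2).tolist() for x in s])
    if (yaw,dz)==(4,.12):qe=s[0]
qs=robot.observe()['qpos'];save(qs,qe,.3)
T=tube_pts(48);Rrel=(Rtool(0,70)@H).T
for i in np.linspace(0,1,13):
    q=Q(i);p,R=F(q);W=(T[:,:3]+[0,0,.012])@(R@Rrel).T+p
    print(round(i,2),q.round(2),(p*1000).round(),'z',R[:,2].round(2),'lo',(W.min(0)*1000).round(),'hi',(W.max(0)*1000).round())
rows(0)
```

```text
-4 70 0 0.04 [[0.67, 0.71, 1.99, 4.06, 0.92, -1.94]]
-4 70 0 0.05 [[0.67, 0.69, 1.99, 4.07, 0.91, -1.96]]
-2 75 0 0.05 [[0.67, 0.74, 2.03, 3.95, 1.03, -1.85]]
0 80 0 0.06 [[0.66, 0.77, 2.06, 3.86, 1.15, -1.78]]
0 80 -0.03 0.08 [[0.71, 0.71, 2.11, 3.91, 1.16, -1.8]]
4 80 -0.03 0.08 [[0.67, 0.71, 2.15, 3.79, 1.16, -1.75]]
4 80 -0.05 0.1 [[0.7, 0.65, 2.18, 3.84, 1.14, -1.78]]
4 80 -0.03 0.12 [[0.67, 0.6, 2.14, 3.82, 1.08, -1.82]]
6 85 -0.03 0.12 [[0.65, 0.67, 2.17, 3.72, 1.23, -1.74]]
0.0 [-0.45  0.34  1.62  0.26  0.91  0.8 ] [ 590. -132.  227.] z [ 0.34  0.06 -0.94] lo [ 556. -182.  198.] hi [650. -68. 277.]
0.08 [-0.36  0.29  1.66  0.56  0.92  0.58] [609. -10. 267.] z [ 0.44  0.29 -0.85] lo [580. -56. 232.] hi [662.  51. 328.]
0.17 [-0.27  0.23  1.71  0.86  0.93  0.36] [614. 103. 319.] z [ 0.51  0.49 -0.71] lo [589.  60. 279.] hi [669. 156. 390.]
0.25 [-0.17  0.19  1.75  1.15  0.95  0.14] [606. 200. 379.] z [ 0.54  0.66 -0.52] lo [582. 159. 336.] hi [660. 242. 456.]
0.33 [-0.08  0.17  1.79  1.45  0.96 -0.07] [591. 277. 439.] z [ 0.55  0.77 -0.31] lo [553. 234. 395.] hi [642. 306. 518.
[... 574 characters left out ...]
44.] hi [613. 411. 546.]
0.83 [ 0.48  0.41  2.05  3.23  1.05 -1.38] [599. 372. 407.] z [0.91 0.39 0.15] lo [556. 300. 368.] hi [617. 402. 476.]
0.92 [ 0.57  0.5   2.1   3.52  1.06 -1.6 ] [589. 353. 315.] z [ 0.97  0.24 -0.  ] lo [560. 285. 273.] hi [604. 397. 389.]
1.0 [ 0.67  0.6   2.14  3.82  1.08 -1.82] [559. 322. 218.] z [ 0.98  0.07 -0.17] lo [544. 264. 174.] hi [567. 380. 294.]
i 0.234
[[1.8, -4.0, -0.5, 3.8, 3.2, -2.4], [3.6, -7.9, -1.3, 7.6, 6.6, -4.8], [5.3, -11.8, -2.3, 11.2, 10.1, -7.1], [6.8, -15.6, -3.5, 14.6, 13.8, -9.4], [8.3, -19.5, -5.0, 18.2, 17.8, -11.7], [9.7, -23.3, -6.6, 21.7, 22.0, -13.9], [10.9, -27.0, -8.5, 24.9, 26.2, -15.9], [12.0, -30.6, -10.5, 28.3, 30.8, -17.7]]
```

```bash
python3 -m creep '[[[1.8,-4,-0.5,3.8,3.2,-2.4,-0.2],[3.6,-7.9,-1.3,7.6,6.6,-4.8,-0.2],[5.3,-11.8,-2.3,11.2,10.1,-7.1,-0.2],[6.8,-15.6,-3.5,14.6,13.8,-9.4,-0.2],[8.3,-19.5,-5,18.2,17.8,-11.7,-0.2],[9.7,-23.3,-6.6,21.7,22,-13.9,-0.2],[10.9,-27,-8.5,24.9,26.2,-15.9,-0.2],[12,-30.6,-10.5,28.3,30.8,-17.7,-0.2]]]'
python3 - <<'E'
from path import *
st();rows(.234)
E
```

```text
time: 23.1
tool_pos: [0.6074, 0.1842, 0.367]
tool_rot: [-2.796, -0.938, 0.447]
contact_force: [0.5, 1.3, -1.0]
opening: 0.047
t 23.1 p [607.4 184.2 367. ] z [ 0.538  0.633 -0.557] y [ 0.652 -0.731 -0.2  ] q [-0.191  0.201  1.745  1.1    0.948  0.181] F [ 0.5  1.3 -1. ] open 47.0
i 0.574
[[2.7, -3.3, 0.6, 2.8, 4.9, -2.0], [5.3, -6.7, 0.9, 5.6, 10.2, -3.8], [8.0, -10.2, 1.0, 8.2, 16.0, -5.4], [10.7, -13.6, 0.8, 10.5, 22.6, -6.6], [13.0, -16.4, 0.6, 11.8, 28.9, -7.1], [14.9, -18.5, 0.3, 12.3, 34.8, -6.9], [16.2, -19.8, 0.2, 11.7, 40.0, -6.0], [17.0, -20.4, 0.5, 10.1, 44.4, -4.5]]
```

```bash
python3 -m creep '[[[2.7,-3.3,0.6,2.8,4.9,-2,-0.2],[5.3,-6.7,0.9,5.6,10.2,-3.8,-0.2],[8,-10.2,1,8.2,16,-5.4,-0.2],[10.7,-13.6,0.8,10.5,22.6,-6.6,-0.2],[13,-16.4,0.6,11.8,28.9,-7.1,-0.2],[14.9,-18.5,0.3,12.3,34.8,-6.9,-0.2],[16.2,-19.8,0.2,11.7,40,-6,-0.2],[17,-20.4,0.5,10.1,44.4,-4.5,-0.2]]]'
python3 - <<'E'
from path import *
st();rows(.574)
E
```

```text
time: 23.9
tool_pos: [0.5672, 0.3803, 0.542]
tool_rot: [-0.666, -1.308, -1.578]
contact_force: [-0.9, -0.7, -0.0]
opening: 0.0473
t 23.9 p [567.2 380.3 542. ] z [0.624 0.755 0.204] y [ 0.782 -0.603 -0.16 ] q [ 0.191  0.2    1.924  2.313  1.006 -0.711] F [-0.9 -0.7 -0. ] open 47.3
i 0.924
[[-0.4, 0.2, 0.5, -3.0, 3.2, 0.4], [-1.6, 0.8, 0.8, -7.0, 5.4, 0.7], [-3.6, 1.8, 0.7, -11.8, 6.4, 0.9], [-6.5, 3.1, 0.3, -17.2, 6.0, 0.8], [-10.1, 4.4, -0.6, -23.1, 4.3, 0.2], [-14.2, 5.5, -2.0, -28.9, 1.4, -0.9], [-18.2, 6.5, -3.7, -34.2, -2.3, -2.4], [-22.0, 7.2, -5.8, -38.9, -6.3, -4.3]]
```

```bash
python3 -m creep '[[[-0.4,0.2,0.5,-3,3.2,0.4,-0.2],[-1.6,0.8,0.8,-7,5.4,0.7,-0.2],[-3.6,1.8,0.7,-11.8,6.4,0.9,-0.2],[-6.5,3.1,0.3,-17.2,6,0.8,-0.2],[-10.1,4.4,-0.6,-23.1,4.3,0.2,-0.2],[-14.2,5.5,-2,-28.9,1.4,-0.9,-0.2],[-18.2,6.5,-3.7,-34.2,-2.3,-2.4,-0.2],[-22,7.2,-5.8,-38.9,-6.3,-4.3,-0.2]]]'
python3 - <<'E'
from path import *
st();rows(.924,4)
E
```

```text
time: 24.7
tool_pos: [0.5869, 0.35, 0.3031]
tool_rot: [-1.728, -1.421, -1.192]
contact_force: [-0.4, 0.4, -2.0]
opening: 0.0473
t 24.7 p [586.9 350.  303.1] z [ 0.975  0.221 -0.023] y [ 0.216 -0.965 -0.147] q [ 0.582  0.517  2.106  3.555  1.065 -1.624] F [-0.4  0.4 -2. ] open 47.3
i 1
[[-3.5, 1.3, -1.1, -4.1, -3.2, -3.0], [-7.3, 2.9, -2.7, -8.4, -7.0, -6.6], [-8.2, 3.3, -3.2, -9.4, -8.0, -7.6], [-8.2, 3.3, -3.2, -9.4, -8.0, -7.6]]
```

```bash
python3 -m creep '[[[-3.5,1.3,-1.1,-4.1,-3.2,-3,-0.2],[-7.3,2.9,-2.7,-8.4,-7,-6.6,-0.2],[-8.2,3.3,-3.2,-9.4,-8,-7.6,-0.2],[-8.2,3.3,-3.2,-9.4,-8,-7.6,-0.2]]]'
cat > ov2.py <<'E'
from ov import *
def ovh(w,s0,th,fn,stand):
    p,R,s=cur();Rrel=(Rtool(0,90-th)@H).T
    T=tube_pts(w);W=(T[:,:3]+[0,0,-s0])@(R@Rrel).T+p
    zt=R@Rrel@np.array([0,0,1.]);print('tube z',zt.round(3),'arm mid',((p+zt*(.04-s0))*1000).round(1))
    for c,(x0,y0) in [('top',(100,130)),('scene',(180,90))]:
        im=robot.read_camera(c)[:,:,::-1];im=cv2.resize(im[y0:y0+150,x0:x0+200],None,fx=4,fy=4,interpolation=cv2.INTER_CUBIC)
        pts=[(X,(0,0,255),1) for X in W]
        o,yw=stand;A=Ro.from_euler('z',yw,degrees=True).as_matrix()
        for y in [-138,-2,41,139]: pts.append((np.array([*o,.15])+A@np.array([0,y,0])/1000,(0,255,0),2))
        for X,col,r in pts:
            u=(proj(c,X)-[x0,y0])*4+1.5;cv2.circle(im,tuple(int(v) for v in u.round()),r,col,-1)
        cv2.imwrite(f'pics/{fn}_{c}.png',im)
E
python3 - <<'E'
from ov2 import *
st();ovh(48,-.012,20,'n1',([.5773,.2306],-6.5))
yr=np.radians(-6.5);f=np.array([np.cos(yr),np.sin(yr),0]);N=np.array([.5884,.319,.15])
rowR(N+[-.002,0,-.052+.04],Rtool(-4,70)@H)
E
```

```text
time: 25.1
tool_pos: [0.5578, 0.3231, 0.217]
tool_rot: [3.137, -1.395, 0.077]
contact_force: [0.3, -0.0, -0.2]
opening: 0.0472
t 25.1 p [557.8 323.1 217. ] z [ 0.982  0.07  -0.175] y [ 0.072 -0.997  0.001] q [ 0.668  0.606  2.144  3.82   1.078 -1.817] F [ 0.3 -0.  -0.2] open 47.2
tube z [-0.172 -0.011  0.985] arm mid [548.9 322.5 268.2]
row [-7.55, 0.6, 4.06] [-7.8, -10.1, 2.0] | mm 86
```

View pics/n1_top.png

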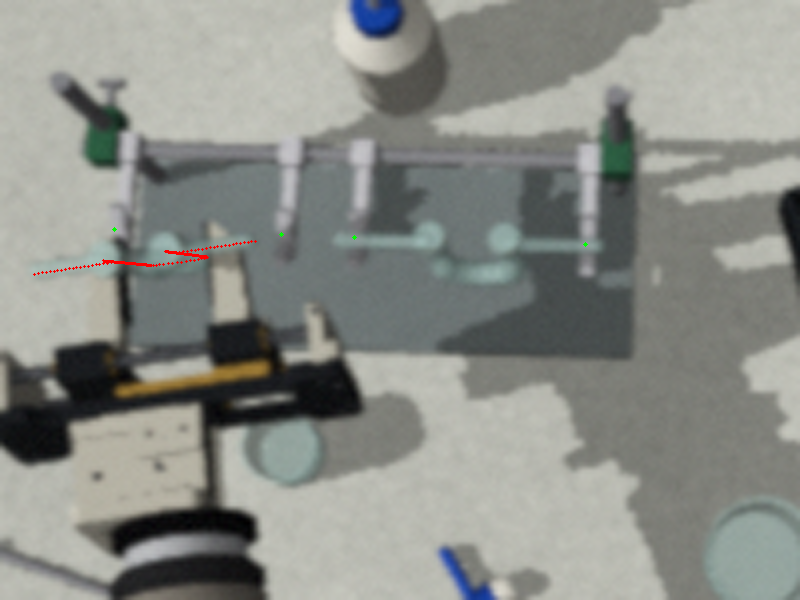

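View pics/n1_scene.png

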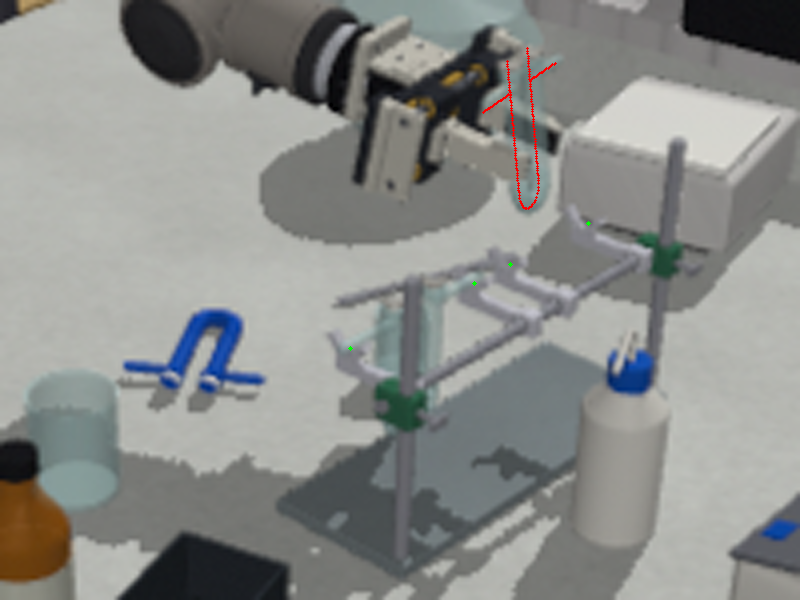

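Run:
```python
from ov2 import *
from ik import iks
N=np.array([.588,.3185,.15])
for dz in (.04,0):
    s=iks(N+[0,0,-.052+dz],Rtool(-5,73)@H,12);print([x.round(2) for x in s])
    rowR(N+[0,0,-.052+dz],Rtool(-5,73)@H)
rowR(N+[-.01,0.001,-.052+.07],Rtool(-5,73)@H)
```

```text
[array([ 0.69,  0.75,  1.99,  4.06,  1.  , -1.9 ])]
row [-7.52, 0.66, 4.21] [-8.8, -7.1, 2.0] | mm 86
[array([ 0.69,  0.84,  1.99,  4.02,  1.06, -1.82])]
row [-11.47, 0.67, 4.9] [-8.8, -7.1, 2.0] | mm 125
row [-4.74, 0.49, 2.72] [-8.8, -7.1, 2.0] | mm 55
```

Run:
```python
from ov2 import *
from ik import iks
yr=np.radians(-6.5);f=np.array([np.cos(yr),np.sin(yr),0])
N=np.array([.588,.318,.118])
for yaw in (-6,-5,-4):
  for dx,dz in ((-.055,.04),(-.055,0),(-.03,0),(0,0)):
    s=iks(N+dx*f+[0,0,dz],Rtool(yaw,73)@H,8);print(yaw,dx,[x.round(2).tolist() for x in s])
rowR(N-.055*f+[0,0,.04],Rtool(-5,73)@H)
rowR(N-.055*f,Rtool(-5,73)@H)
```

```text
-6 -0.055 []
-6 -0.055 [[0.79, 0.78, 2.06, 4.14, 1.09, -1.84]]
-6 -0.03 [[0.74, 0.78, 2.03, 4.1, 1.07, -1.85]]
-6 0 [[0.69, 0.79, 1.98, 4.06, 1.03, -1.87]]
-5 -0.055 []
-5 -0.055 [[0.78, 0.78, 2.07, 4.1, 1.09, -1.82]]
-5 -0.03 [[0.74, 0.78, 2.04, 4.07, 1.07, -1.84]]
-5 0 [[0.69, 0.79, 1.99, 4.03, 1.03, -1.86]]
-4 -0.055 [[0.77, 0.68, 2.08, 4.12, 1.04, -1.9]]
-4 -0.055 [[0.77, 0.77, 2.08, 4.07, 1.09, -1.81]]
-4 -0.03 [[0.73, 0.78, 2.05, 4.04, 1.07, -1.82]]
-4 0 [[0.68, 0.79, 2.0, 4.0, 1.03, -1.85]]
row [-6.48, -0.3, -1.46] [-8.8, -7.1, 2.0] | mm 67
row [-10.42, -0.29, -0.78] [-8.8, -7.1, 2.0] | mm 105
```

```bash
python3 -m creep '[[[-2,0,-1.5,0,0,0,-0.2],[-4.5,-0.1,-1.5,0,0,0,-0.2],[-7.5,-0.2,-1.2,0,0,0,-0.2],[-10.4,-0.3,-0.8,-3,-2,0.5,-0.2],[-10.4,-0.3,-0.8,-8.8,-7.1,2,-0.2],[-10.4,-0.3,-0.8,-8.8,-7.1,2,-0.2],[-10.4,-0.3,-0.8,-8.8,-7.1,2,-0.2]]]'
python3 - <<'E'
from ov2 import *
st();ovh(48,-.0125,17,'n2',([.5773,.2306],-6.5))
cv2.imwrite('pics/w12.png',robot.read_camera('wrist')[:,:,::-1])
E
```

```text
time: 25.9
tool_pos: [0.5343, 0.3254, 0.1213]
tool_rot: [-3.128, -1.282, -0.096]
contact_force: [0.5, 0.3, -1.1]
opening: 0.0475
t 25.9 p [534.3 325.4 121.3] z [ 0.955 -0.078 -0.285] y [-0.083 -0.997 -0.004] q [ 0.781  0.774  2.075  4.097  1.101 -1.815] F [ 0.5  0.3 -1.1] open 47.5
tube z [-0.008 -0.003  1.   ] arm mid [533.8 325.2 173.8]
```

View pics/n2_top.png

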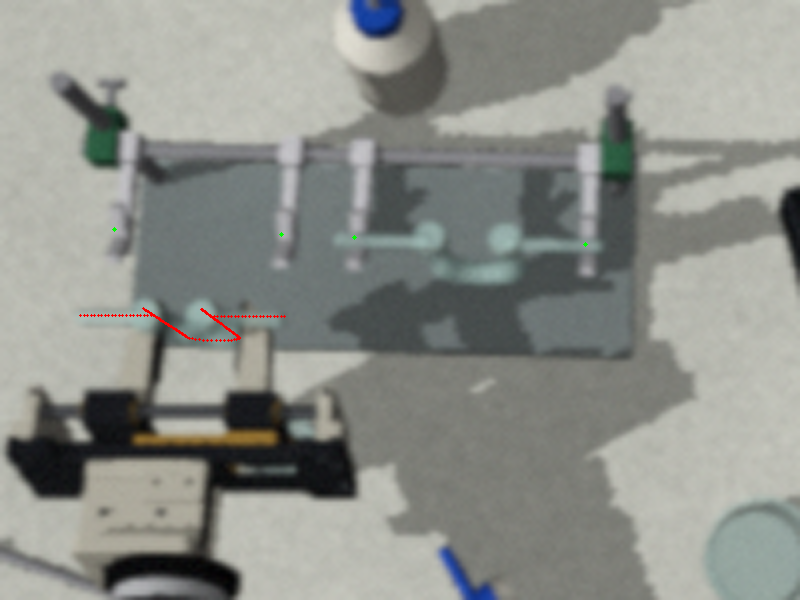

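View pics/n2_scene.png

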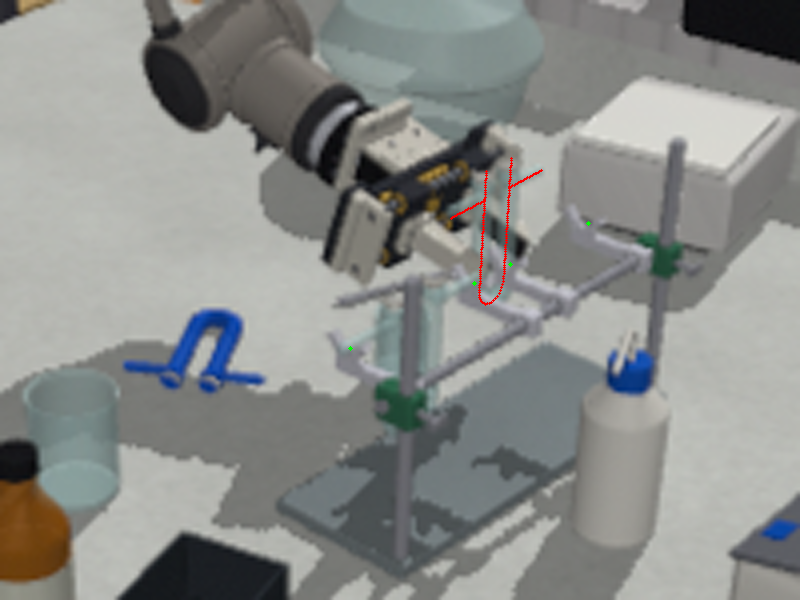

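View pics/w12.png

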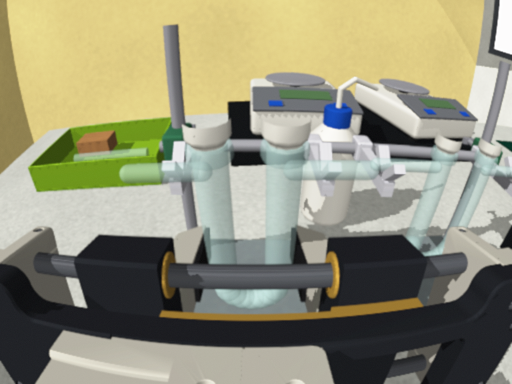

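Run:
```python
from h import *
im=cv2.imread('pics/w12.png');im=cv2.resize(im[100:250,100:450],None,fx=2.28,fy=2.28*1.5,interpolation=cv2.INTER_CUBIC)
P=robot.camera_params('wrist')
for yw,col in [(-6.5,(0,255,0)),(-5,(0,0,255))]:
    A=Ro.from_euler('z',yw,degrees=True).as_matrix()
    for y in [-138,-2,41,139]:
        for dx,dz in [(0,-6.4),(-14,7.6),(14,7.6),(55,-14)]:
            b=np.array([632-0,0,0])
            X=np.array([.5773,.2306,.15])+A@np.array([dx,y,dz])/1000
            u=proj('wrist',X,P)-[100,100];cv2.circle(im,(int(u[0]*2.28),int(u[1]*3.42)),3,col,-1)
cv2.imwrite('pics/w12o.png',im)
```

```text
(no output)
```

View pics/w12o.png

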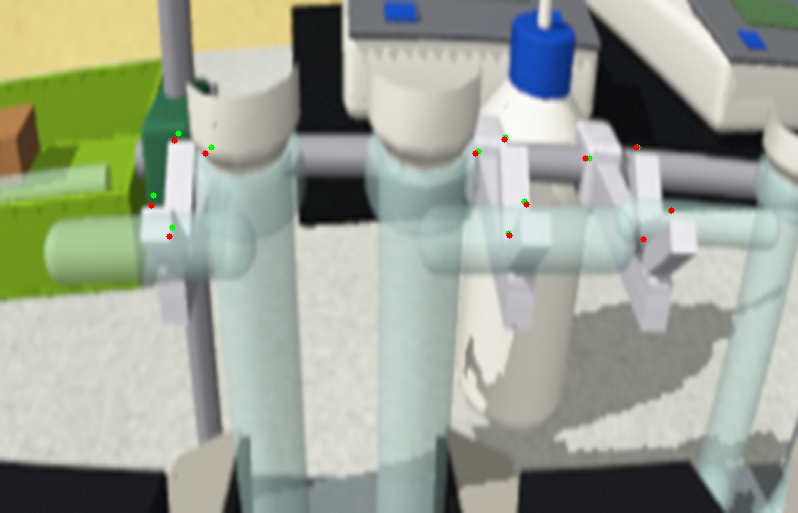

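Run:
```python
from h import *
rowR([.561,.3217,.120],Rtool(-5,73)@H)
rowR([.588,.318,.119],Rtool(-5,73)@H)
```

```text
row [0.83, -0.03, 2.63] [-0.1, -0.2, -0.0] | mm 28
row [1.52, 0.11, 5.27] [-0.1, -0.2, -0.0] | mm 55
```

```bash
python3 -m creep '[[[0.4,0,1.3,0,0,0,-0.2],[0.8,0,2.6,0,0,0,-0.2],[1.1,0.05,3.7,0,0,0,-0.2],[1.35,0.1,4.6,0,0,0,-0.2],[1.5,0.1,5.2,0,0,0,-0.2],[1.5,0.1,5.25,0,0,0,-0.2]]]'
python3 - <<'E'
from ov2 import *
st();ovh(48,-.0125,17,'n3',([.5773,.2306],-6.5))
cv2.imwrite('pics/w13.png',robot.read_camera('wrist')[:,:,::-1])
rowR([.588,.318,.1],Rtool(-5,73)@H)
E
```

```text
time: 26.65
tool_pos: [0.5886, 0.3176, 0.1188]
tool_rot: [-3.139, -1.278, -0.089]
contact_force: [0.4, -0.0, -0.3]
opening: 0.0474
t 26.65 p [588.6 317.6 118.8] z [ 0.954 -0.082 -0.289] y [-0.086 -0.996 -0.001] q [ 0.685  0.791  1.996  4.029  1.037 -1.855] F [ 0.4 -0.  -0.3] open 47.4
tube z [-0.004 -0.001  1.   ] arm mid [588.4 317.6 171.3]
row [-1.76, 0.0, 0.59] [-0.1, -0.2, 0.0] | mm 19
```

View pics/n3_top.png

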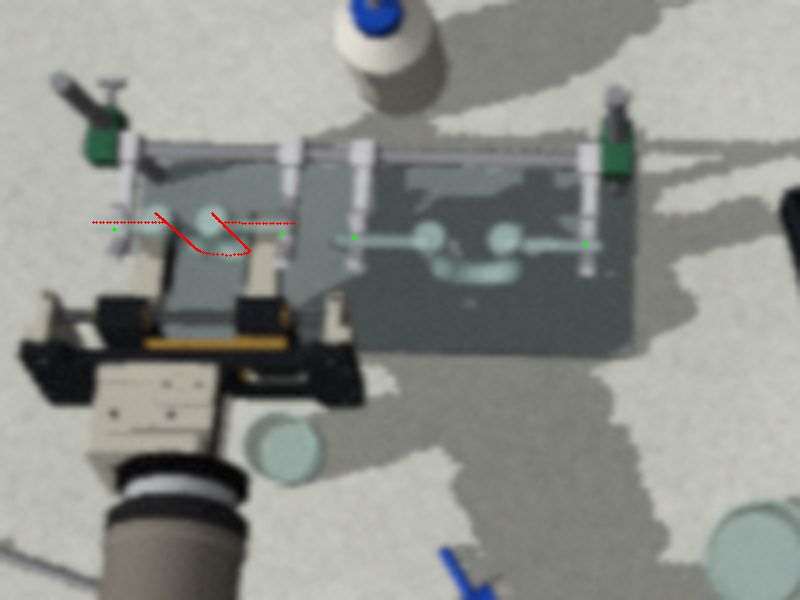

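View pics/w13.png

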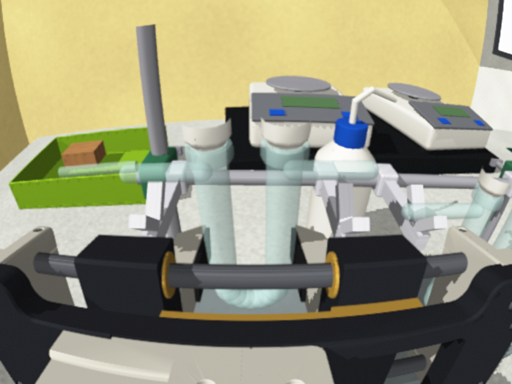

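View pics/n3_scene.png

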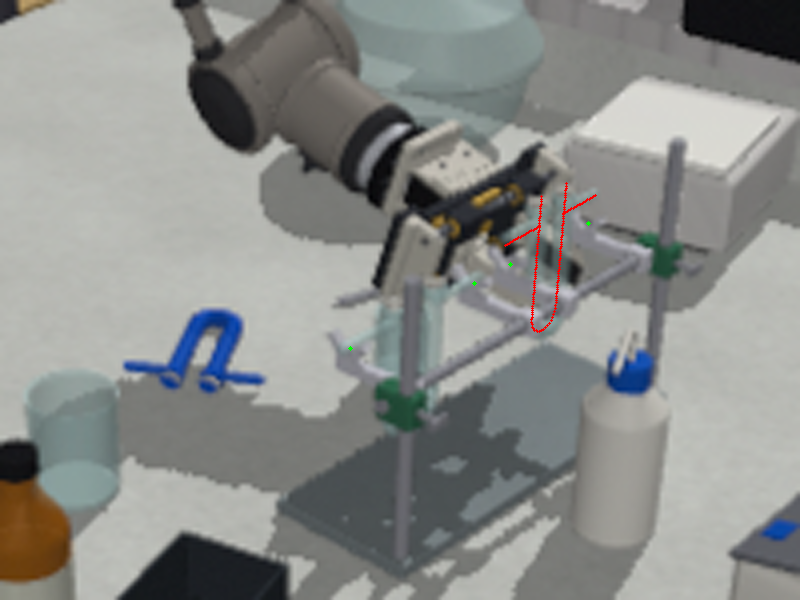

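```bash
python3 -m creep '[[[-0.5,0,0.15,0,0,0,-0.2],[-1,0,0.3,0,0,0,-0.2],[-1.4,0,0.43,0,0,0,-0.2],[-1.6,0,0.5,0,0,0,-0.2],[-1.6,0,0.5,0,0,0,-0.2]]]'
python3 - <<'E'
from h import *
st();rowR([.588,.318,.098],Rtool(-5,73)@H)
E
```

```text
time: 27.3
tool_pos: [0.5875, 0.318, 0.1011]
tool_rot: [3.14, -1.276, -0.084]
contact_force: [-0.5, 1.2, -0.8]
opening: 0.0475
t 27.3 p [587.5 318.  101.1] z [ 0.953 -0.081 -0.29 ] y [-0.085 -0.996  0.   ] q [ 0.687  0.83   1.995  4.013  1.06  -1.823] F [-0.5  1.2 -0.8] open 47.5
row [-0.28, -0.0, 0.14] [-0.1, -0.1, 0.1] | mm 3
```

```bash
python3 -m creep '[[[-0.1,0,0.03,0,0,0,-0.2],[-0.2,0,0.06,0,0,0,-0.2],[-0.2,0,0.06,0,0,0,-0.2]]]'
python3 - <<'E'
from h import *
st()
E
```

```text
time: 27.6
tool_pos: [0.5875, 0.318, 0.099]
tool_rot: [3.14, -1.276, -0.084]
contact_force: [-0.2, 0.2, -2.0]
opening: 0.0476
t 27.6 p [587.5 318.   99. ] z [ 0.953 -0.081 -0.29 ] y [-0.085 -0.996  0.   ] q [ 0.687  0.835  1.995  4.011  1.062 -1.819] F [-0.2  0.2 -2. ] open 47.6
```

```bash
python3 -m creep '[[[-0.1,0,0.03,0,0,0,-0.2],[-0.2,0,0.06,0,0,0,-0.2],[-0.2,0,0.06,0,0,0,-0.2]]]'
python3 - <<'E'
from h import *
st()
E
```

```text
time: 27.9
tool_pos: [0.5878, 0.3182, 0.0979]
tool_rot: [-3.14, -1.279, -0.087]
contact_force: [-1.0, 0.5, 4.7]
opening: 0.0475
t 27.9 p [587.8 318.2  97.9] z [ 0.954 -0.081 -0.288] y [-0.085 -0.996 -0.001] q [ 0.687  0.839  1.994  4.009  1.067 -1.815] F [-1.   0.5  4.7] open 47.5
```

```bash
python3 -m creep '[[[-0.06,0,-0.03,0,0,0,-0.2],[-0.06,0,-0.03,0,0,0,-0.2]]]'
python3 - <<'E'
from ov2 import *
st();ovh(48,-.0125,17,'n4',([.5773,.2306],-6.5))
cv2.imwrite('pics/w14.png',robot.read_camera('wrist')[:,:,::-1])
E
```

```text
time: 28.1
tool_pos: [0.5875, 0.3183, 0.0979]
tool_rot: [-3.138, -1.28, -0.089]
contact_force: [-0.7, -0.6, 3.6]
opening: 0.0473
t 28.1 p [587.5 318.3  97.9] z [ 0.954 -0.081 -0.287] y [-0.085 -0.996 -0.001] q [ 0.688  0.839  1.994  4.01   1.068 -1.814] F [-0.7 -0.6  3.6] open 47.3
tube z [-0.006 -0.001  1.   ] arm mid [587.2 318.3 150.4]
```

View pics/w14.png

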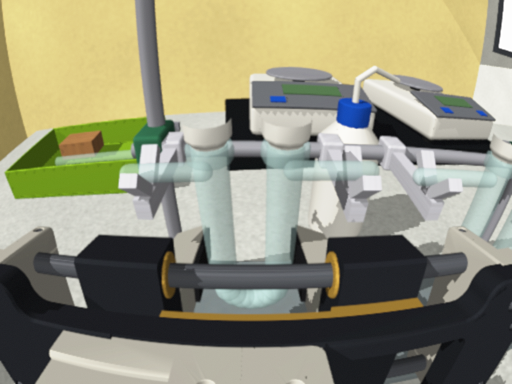

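View pics/n4_scene.png

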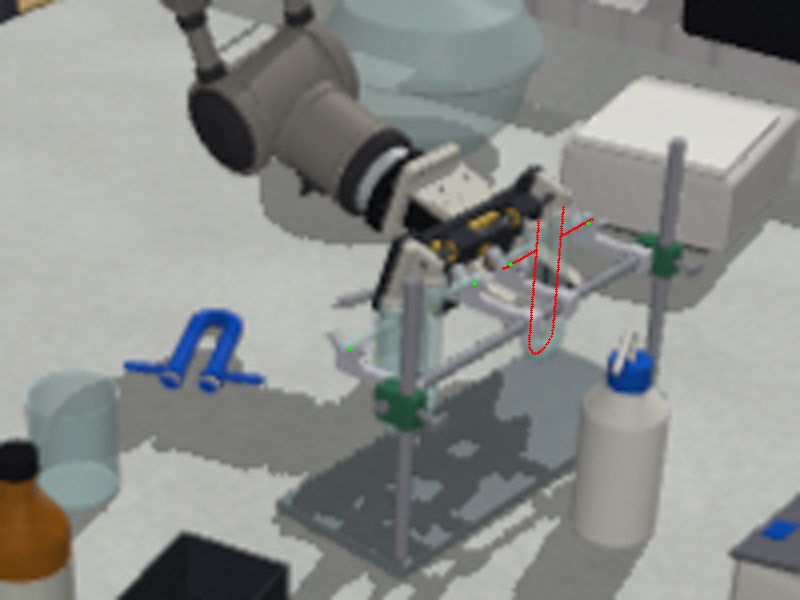

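```bash
python3 -m creep '[[[0.04,0,-0.01,0,0,0,0.06],[0.04,0,-0.01,0,0,0,0.12],[0.04,0,-0.01,0,0,0,0.2],[0.04,0,-0.01,0,0,0,0.26],[0.04,0,-0.01,0,0,0,0.26]]]'
python3 - <<'E'
from ov2 import *
st();cv2.imwrite('pics/w15.png',robot.read_camera('wrist')[:,:,::-1])
yr=np.radians(-6.5);f=np.array([np.cos(yr),np.sin(yr),0]);p,R,s=cur()
rowR(p-.06*f,R);rowR(p-.1*f,Rtool(0,78)@H)
from ik import iks
for d,yw,ph in [(.03,-5,73),(.06,-5,73),(.06,-3,75),(.1,0,78)]:print([x.round(2).tolist() for x in iks(p-d*f,Rtool(yw,ph)@H,8)])
E
```

```text
time: 28.75
tool_pos: [0.5875, 0.3183, 0.098]
tool_rot: [-3.139, -1.279, -0.088]
contact_force: [-0.2, 0.5, 0.2]
opening: 0.0577
t 28.75 p [587.5 318.3  98. ] z [ 0.954 -0.081 -0.288] y [-0.085 -0.996 -0.001] q [ 0.688  0.839  1.994  4.01   1.067 -1.815] F [-0.2  0.5  0.2] open 57.7
row [-1.72, -0.17, -5.74] [0.0, 0.0, 0.0] | mm 60
row [-2.87, -0.28, -9.57] [4.7, 4.7, -1.3] | mm 100
[[0.74, 0.83, 2.04, 4.05, 1.09, -1.8]]
[[0.79, 0.82, 2.08, 4.1, 1.13, -1.78]]
[[0.78, 0.85, 2.1, 4.02, 1.18, -1.73]]
[[0.84, 0.88, 2.18, 4.0, 1.31, -1.63]]
```

View pics/w15.png

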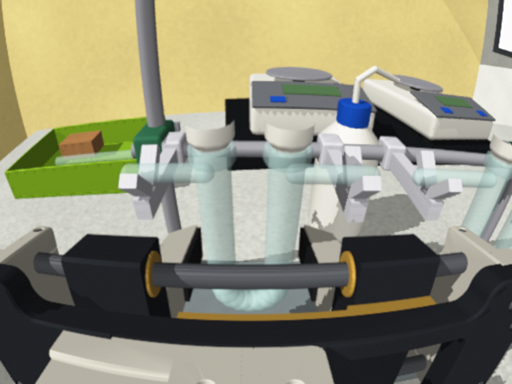

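```bash
python3 -m creep '[[[-0.25,0,-0.9,0,0,0,0.26],[-0.6,-0.05,-2,0,0,0,0.26],[-1.1,-0.1,-3.8,0,0,0,0.26],[-1.7,-0.15,-5.7,0,0,0,0.26],[-2.3,-0.2,-7.6,2,2,-0.5,0.26],[-2.9,-0.3,-9.5,4.7,4.7,-1.3,0.26],[-2.9,-0.3,-9.5,4.7,4.7,-1.3,0.26],[-2.9,-0.3,-9.5,4.7,4.7,-1.3,0.26]]]'
python3 - <<'E'
from ov2 import *
st()
for c in ['top','scene','wrist']:
    im=robot.read_camera(c)[:,:,::-1];cv2.imwrite(f'pics/{c}16f.png',im)
    if c=='scene': im=cv2.resize(im[90:240,180:380],None,fx=4,fy=4,interpolation=cv2.INTER_CUBIC)
    if c=='top': im=cv2.resize(im[130:280,100:300],None,fx=4,fy=4,interpolation=cv2.INTER_CUBIC)
    cv2.imwrite(f'pics/{c}16.png',im)
E
```

```text
time: 29.6
tool_pos: [0.4883, 0.3301, 0.0972]
tool_rot: [3.133, -1.36, 0.009]
contact_force: [0.4, 0.6, 0.6]
opening: 0.0578
t 29.6 p [488.3 330.1  97.2] z [ 0.978 -0.    -0.209] y [ 0.    -1.     0.002] q [ 0.845  0.887  2.182  4.     1.311 -1.629] F [0.4 0.6 0.6] open 57.8
```

View pics/scene16.png

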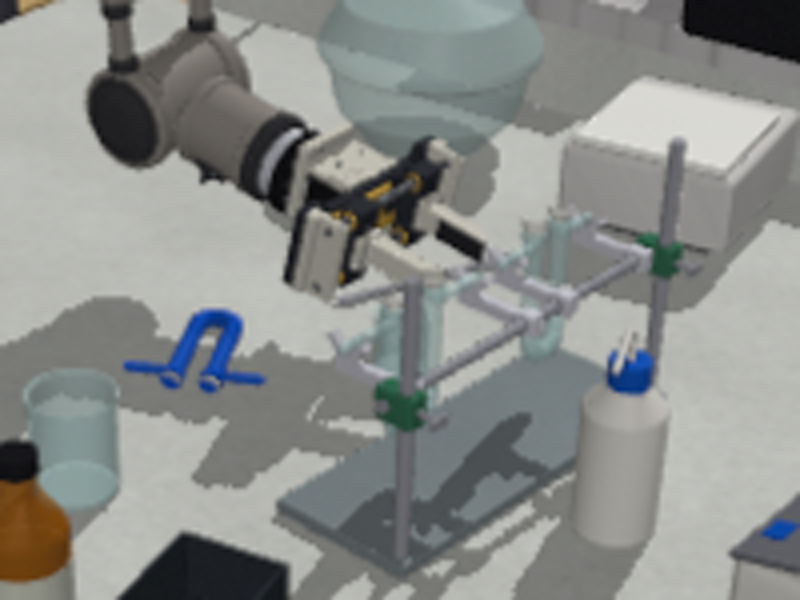

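View pics/top16.png

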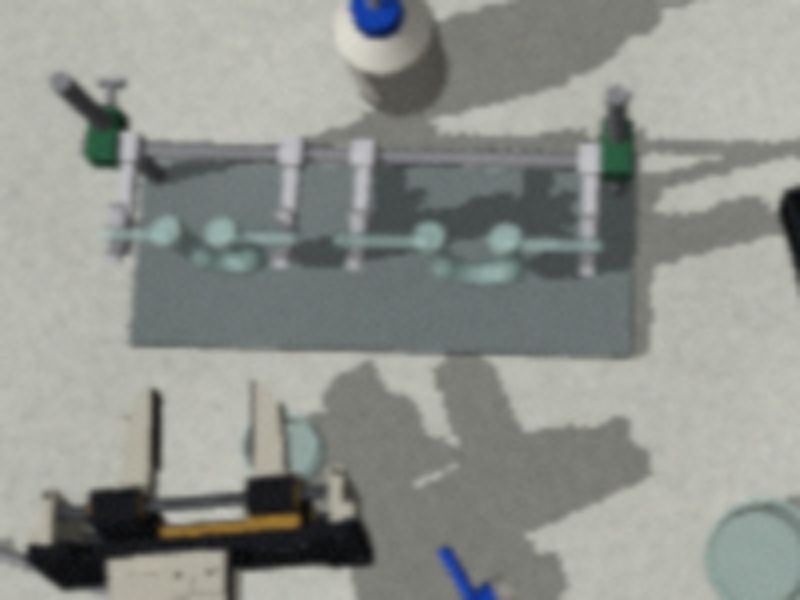

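View pics/wrist16.png

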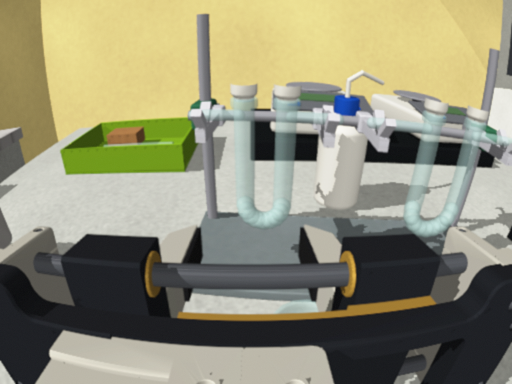

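View pics/top16f.png

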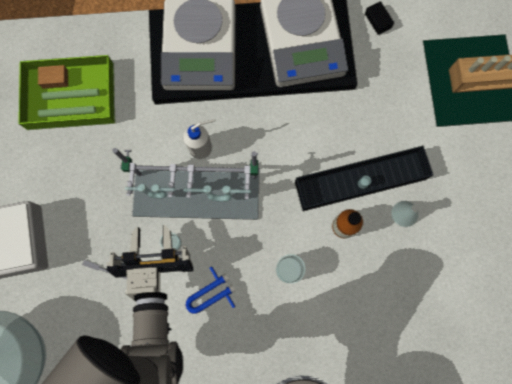

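Run:
```python
from h import *
st();print(robot.hand_in())
```

```text
t 29.75 p [489.5 330.   98.2] z [ 0.978 -0.001 -0.207] y [-0.001 -1.    -0.001] q [ 0.843  0.885  2.18   3.999  1.312 -1.629] F [-0.2  0.8  0.9] open 58.3
the job is handed in; nothing more can be done
None
```

Both U-tubes are hanging on the stand, the wider one in the wider pair of brackets and the narrower one in the narrower pair. I handed the job in at 29.75 s; no verdict was reported.

- **How it was done:** I gripped each tube across both limbs (15 N to close, 20 N to carry). I then carried it over the stand with a wrist flip so it hung bend down, and lowered it until the force showed the arms were in the notches. On the wider tube the arms first touched the back face of the notches, so I shifted it about 2.5 mm toward the robot before it seated.
- **Forces:** the highest contact force I read was about 7 N. The readings came only at the end of each move, so a short peak in between would not show.
- **Last checks:** the final pictures show both tubes hanging upright, bend down. All four side arms lie in their notches, sticking out about equally on each side. The gripper was about 10 cm clear with no contact. I saw no bystander moved, though the arm hid most of the small beaker and part of the spatula in the last views.
- **What disagreed:** the narrower tube sat about 3 degrees off its assumed angle in the grip, and I corrected for that before placing it. The camera fits differed by 1 to 3 mm. I judged the final position from these pictures and did not measure it to the millimetre.

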